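Load the two palette wheels on their leaning keyed posts

ROBOT

A 6-joint arm with a two-finger parallel gripper is mounted at the origin on the work surface. World frame = base frame: x ahead of the robot, y to its left, z up, the work surface at z = 0. Lengths are in mm, angles in rad, forces in N, time in s.
With the tool pointing down it reaches from about 350 to 975 mm from the base axis. Payload 7.1 kg.
Tool frame: the origin (TCP) lies on the mounting face of the last link; the fingertips stand 182 mm ahead of it and the grasp point (between the pads) lies 163 mm ahead of it (ctrl.tip_reach is the distance from the TCP to the fingertips, in mm); z points along the fingers, y is the direction in which the jaws open and shut (so a half turn about z gives the same grasp; the last joint's range is limited). The gripper opens to 88 mm and grips with 3 to 60 N. Pads are 20 mm wide; open, the fingers measure 115 mm over their backs; the gripper's body (75 mm by 178 mm) begins 61 mm behind the grasp point.
Start: joints at [-1.225, 0.423, 1.63, -0, 1.089, -0.019], TCP at [222.993, -583.85, 404.675] pointing down, gripper open.
Joint ranges: [-3, 3], [-0.9, 2.11], [0.09, 2.58], [-1.31, 4.45], [0.11, 2.69], [-2.54, 2.54]. Speed limits (rad/s): [2.39, 2.39, 3.01, 3.14, 3.14, 3.14].

INTERFACE

Orientations are given as a rotation vector (axis times angle).
In Python, from workcell import ctrl gives the robot as it stands.
- The arm moves only by the tool jog_arm, never from a script. Its argument "steps" is a list that holds one entry, the list of rows, each a list of 7 numbers: the shift along the tool's x, y, z in m, then the turn, a rotation vector about the tool's x, y, z in degrees, then the gripper's target within -1 to 1 (shut at 1, half-way at 0, fully open at -1). A call has 1 to 20 rows; each row shifts and turns the commanded pose from where the row before left it, along the tool's axes as they then stand; what a row does not reach is not made up. A row lasts 1/12 s, in which the tool goes at most 41.7 mm and 7.16 degrees, less where a joint would pass 70% of its speed; a pose out of reach is approached as far as the arm can. A call is refused whole if a number of a shift passes 0.0417 or a number of a turn 7.16, either way. A call with a gripper value outside its range is refused whole. The fingers move at their own pace and stop on an object; the grip force is fixed at half the most. Time passes only in rows, so rows that do not move let the fingers close. It gives the time, the measured TCP pose, the force and the opening at its end, in the units of the state.
- ctrl.get_obs(): the state, without advancing time (a new reading comes with each control period).
- ctrl.get_image(name): name is "scene" or "top" or "wrist"; returns the picture (480x640x3 uint8, red, green, blue); there is no depth.
- ctrl.camera_info(name): a dict with "fx", "fy", "cx", "cy" (pixels), "dist" ([k1, k2, p1, p2, k3] as OpenCV has them; the pictures are not rectified), "origin" and "attitude" of the camera in the world; the wrist camera has in their place "T_tool_cam" (4x4, takes a point from camera to tool coordinates, whose origin is the TCP and whose axes are the flange's). Camera axes: x right, y down, z forward; pixel columns grow to the right and rows downward; lengths in mm; the calibration is good to about 2 mm. A picture is of the moment at which its call begins: read the wrist's pose just before it. camera_info takes no time and is no camera call.
- ctrl.close_job(): hands the job in, once; it reports no verdict.
Trained networks look in the newest picture that a camera, given by its name, has taken for a name from the list of things; names that differ only in an ending like _2 or _b are one class to them, and where a whole thing is asked for, a point or a joint stands for the part that bears it (a point fixed in the world has none). Each returns a list of dicts, best first, with "p" (0 to 1); they miss things now and then, are a little off and sometimes report something else, mostly with a low value. They report only what shows in the picture. A call takes as long as a camera call. They do not tell look-alikes from the thing itself.
- ctrl.look_for(thing, camera): "bbox" ([left, top, right, bottom] in pixels, round what is visible of it).
- ctrl.trace(thing, camera): "pixels" (480x640 bool, what is visible of it) and "bbox" ([left, top, right, bottom] in pixels, round what is visible of it).
- ctrl.landmark_of(thing, camera): "uv" ([column, row] in pixels: a listed point, or the origin of a listed thing).
The state is a dict: "t": time; "qpos": joint angles; "qvel": joint speeds; "joint_torque": joint torques, N m; "ee_pos": TCP position; "orientation": TCP orientation; "ft_force": force on the tool from outside, world axes, zero at the start; "moment": the same for the moment, N m; "width": finger opening in mm.
Only numpy, scipy, OpenCV 4.12 (cv2) and the standard library are available. Lean on these libraries where they do the work, as an engineer would, in place of code of your own. Each camera call takes 0.05 s, during which the arm holds its last target.

TASK

Set up the painting place: put the palette wheel with the red hub on the leaning post with the red seat, and the one with the blue hub on the post with the blue seat. Turn each wheel so that the flat of its hole meets the flat of the post, slide it fully down until it lies flush on its seat, and let go. Leave the pebbles, pots, brushes, marker and tin where they are.

Things in the scene. Friction and masses are not known exactly. Their poses are not given: they have to be found in the camera images.
- red_wheel: loose palette wheel: white disc, 120 mm wide, 12 thick, pans of dry reds and yellows; red hub 48 x 48 mm square (faces square to x and y), top 48 above the underside. D hole right through: 33.4 dia, flat 9.7 from the axis on the +x side, a black mark beside it on the hub's top. About 0.16 kg. Origin: centre of the underside; z up through the hub; x from axis to flat. Starts flat on the table, hub up, heading varies
- red_post: fixed D post, leaning 30 deg roughly to the robot, on a red seat. 30 mm dia, flat 8 from the axis, 52 long, last 10 tapered to 22 dia (flat at 5); 1.7 mm play in the wheel's hole, so x axes must agree within 7 deg. Mark on the tip points to the flat. Origin: foot of the post, centre of the seat's face; z along the post, away from the seat; x from axis to flat. A wheel that is home has this pose
- red_stand: fixed palette stand: dark round base 120 mm wide, 12 high, grey column, red round seat plate 88 mm wide, its centre 66 mm over the table and tilted 30 deg, carrying the D post. Origin: under the base's centre, on the table; the post leans to the stand's -x
- blue_wheel: loose palette wheel: white disc, 120 mm wide, 12 thick, pans of dry blues and greens; blue hub 48 x 48 mm square (faces square to x and y), top 48 above the underside. D hole right through: 33.4 dia, flat 9.7 from the axis on the +x side, a black mark beside it on the hub's top. About 0.16 kg. Origin: centre of the underside; z up through the hub; x from axis to flat. Starts flat on the table, hub up, heading varies
- blue_post: fixed D post, leaning 30 deg roughly to the robot, on a blue seat. 30 mm dia, flat 8 from the axis, 52 long, last 10 tapered to 22 dia (flat at 5); 1.7 mm play in the wheel's hole, so x axes must agree within 7 deg. Mark on the tip points to the flat. Origin: foot of the post, centre of the seat's face; z along the post, away from the seat; x from axis to flat. A wheel that is home has this pose
- blue_stand: fixed palette stand: dark round base 120 mm wide, 12 high, grey column, blue round seat plate 88 mm wide, its centre 66 mm over the table and tilted 30 deg, carrying the D post. Origin: under the base's centre, on the table; the post leans to the stand's -x
- pebble_a: bystander, loose: painted grey pebble, about 60 mm wide and 26 mm high, red and blue dots; origin under its centre
- pebble_b: bystander, loose: painted grey pebble, about 70 mm wide and 30 mm high, yellow and green dots; origin under its centre
- yellow_pot: bystander, loose: closed paint pot with yellow lid, 64 mm diameter, 62 mm high; origin under its centre
- brush: bystander, loose: paint brush lying on the table, 190 mm long, under 30 mm high; origin on the table under its middle, x along it
- brush_jar: bystander, loose: white pot, 74 mm diameter and 95 mm high, with brushes up to 190 mm high; origin under its centre
- pastel_tin: bystander, loose: flat green tin, 75 x 130 x 18 mm; origin under its centre
- marker: bystander, loose: marker pen lying on the table, 130 mm long, 18 mm thick, white with a black cap; origin on the table under its middle, x along it
Things that resemble listed ones, but are neither listed nor needed, are in the scene too. What is shaped like the blue_wheel but brown or orange is not meant. What is shaped like the red_wheel but purple is not meant.

How it is judged:
By the outcome, as a careful person would: the job done as asked, in the order asked, and still so for the second after the job is handed in, with the robot touching nothing.
It also fails if it takes over 62 s, if anything falls off the work surface, if the arm or the gripper's body presses on something with over 40 N, if the wrist force passes 120 N, or if a joint passes its speed limit or range.

## Working session

There is one attempt and no reset: what is moved stays moved. The work goes in short steps, Python scripts to look and compute and a tool call to move; the robot and the scene stay as the last step left them, time stands still between calls to the robot, and variables do not carry over. Pictures are saved under pics/ and viewed, and the job is handed in when it is done.

Besides the shell and the picture viewer there is one more tool, called after ">>>" by a JSON object that holds its "fn" and its "kwargs". jog_arm: Moves the arm, as the interface text tells. Its arguments: {"type":"object","properties":{"steps":{"type":"array"}},"required":["steps"]}

```bash
ls; mkdir -p pics
python3 - <<'E'
from workcell import ctrl
import cv2
print(ctrl.get_obs())
for n in ["scene","top","wrist"]:
    im=ctrl.get_image(n); cv2.imwrite(f"pics/{n}0.png",im[:,:,::-1]); print(n,ctrl.camera_info(n))
E
```

```text
pics
{'t': 0.0, 'qpos': array([-1.22496778e+00,  4.23845557e-01,  1.63068157e+00, -3.04666430e-05,
        1.08857531e+00, -1.90212898e-02]), 'qvel': array([-0.00159401,  0.00065077,  0.00043293, -0.00075067, -0.00192712,
        0.00012445]), 'joint_torque': array([ 9.53077069e-04, -5.44625008e+01, -2.73662746e+01,  6.44766726e-02,
        2.28003028e-02, -1.43702873e-04]), 'ee_pos': array([ 222.9215799 , -583.60110992,  403.90184912]), 'orientation': array([-3.08799848e+00, -5.69683742e-01,  4.27413920e-04]), 'ft_force': array([ 1.58128665, -0.38859449, -0.32445498]), 'moment': array([0.05973849, 0.02401722, 0.05354422]), 'width': 88.01181836868243}
scene {'fx': 491.3085242667893, 'fy': 491.3085242667893, 'cx': 314.5109575230327, 'cy': 236.60731122574487, 'dist': array([-0.00390703,  0.        ,  0.        ,  0.        ,  0.        ]), 'origin': array([1194.96180086, -188.99478472,  977.82731947]), 'attitude': array([-2.02491885, -1.55864785,  0.56721885])}
top {'fx': 497.04024872624456, 'fy': 497.04024872624456, 'cx': 316.5160740786618, 'cy': 236.54309578476386, 'dist': array([0.04198854, 0.        , 0.        , 0.        , 0.        ]), 'origin': array([ 175.84086858,  -32.74737611, 1444.60129217]), 'attitude': array([-2.2119957 ,  2.00532446, -0.20284713])}
wrist {'fx': 339.0317572850567, 'fy': 339.0317572850567, 'cx': 319.56383209333165, 'cy': 241.15156198391804, 'dist': array([-0.06055647,  0.        ,  0.        ,  0.        ,  0.        ]), 'T_tool_cam': array([[-8.97500584e-04, -9.69168042e-01, -2.46399068e-01,
         6.64238748e+01],
       [ 9.99999549e-01, -7.93583436e-04, -5.21042858e-04,
        -6.73451396e-01],
       [ 3.09439867e-04, -2.46399425e-01,  9.69168318e-01,
         1.87090979e+01],
       [ 0.00000000e+00,  0.00000000e+00,  0.00000000e+00,
         1.00000000e+00]])}
```

View pics/scene0.png

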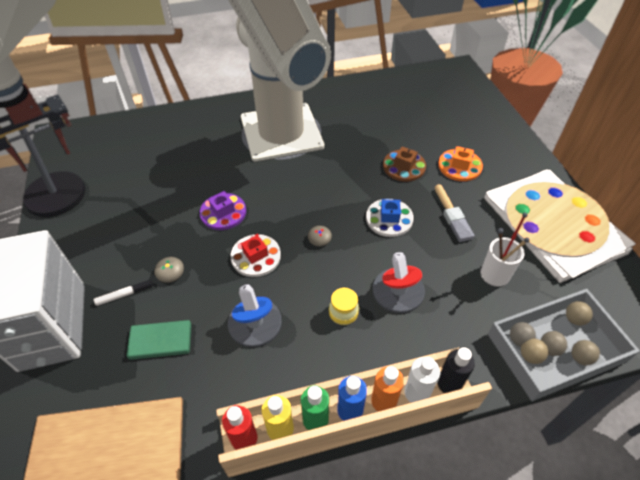

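View pics/top0.png

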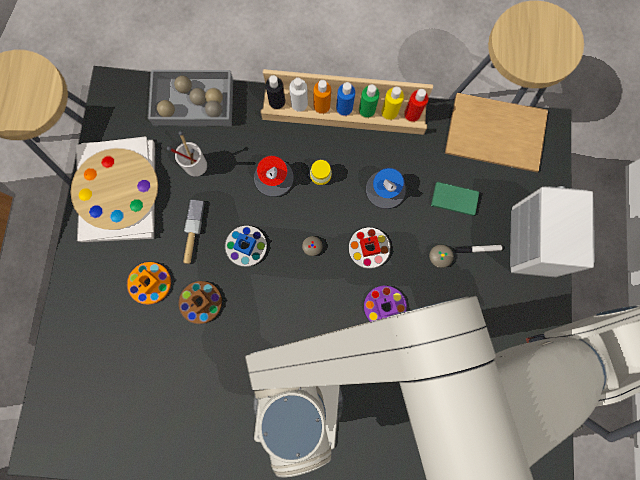

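View pics/wrist0.png

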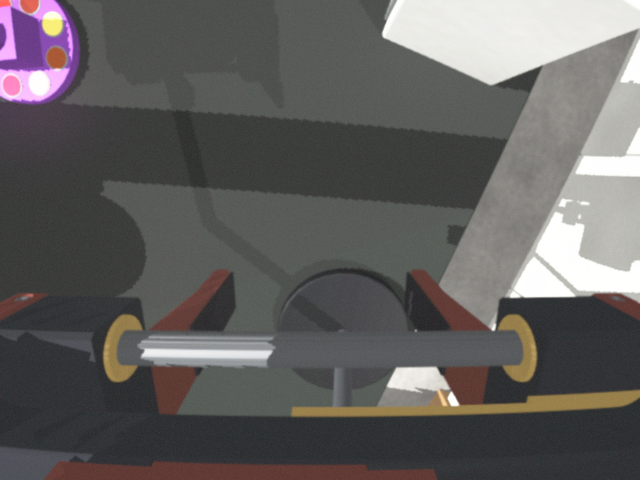

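```bash
cat > h.py <<'E'
from workcell import ctrl
import numpy as np, cv2
from scipy.spatial.transform import Rotation as R
def cam(n,obs=None):
    c=ctrl.camera_info(n); K=np.array([[c['fx'],0,c['cx']],[0,c['fy'],c['cy']],[0,0,1]])
    if n=='wrist':
        T=np.eye(4); T[:3,:3]=R.from_rotvec(obs['orientation']).as_matrix(); T[:3,3]=obs['ee_pos']
        T=T@c['T_tool_cam']; return K,c['dist'],T[:3,:3],T[:3,3]
    return K,c['dist'],R.from_rotvec(c['attitude']).as_matrix(),np.array(c['origin'])
def ray(C,uv):
    K,d,Rm,o=C; p=cv2.undistortPoints(np.array([[uv]],float),K,d)[0,0]
    v=Rm@np.array([p[0],p[1],1]); return o,v/np.linalg.norm(v)
def tri(rs):
    A=np.zeros((3,3));b=np.zeros(3)
    for o,v in rs:
        P=np.eye(3)-np.outer(v,v);A+=P;b+=P@o
    x=np.linalg.solve(A,b); return x,[np.linalg.norm((np.eye(3)-np.outer(v,v))@(x-o)) for o,v in rs]
def onz(r,z): o,v=r; return o+v*(z-o[2])/v[2]
def proj(C,X):
    K,d,Rm,o=C; return cv2.projectPoints((np.atleast_2d(X)-o)@Rm,np.zeros(3),np.zeros(3),K,d)[0][:,0]
E
python3 - <<'E'
from h import *
from workcell import ctrl
things=["red_wheel","blue_wheel","red_post","blue_post","red_stand","blue_stand"]
import pickle
for t in things:
    D={}
    for n in ["scene","top"]:
        D[n]=ctrl.landmark_of(t,n)
        for d in D[n]: print(t,n,np.round(d['uv'],1),round(d['p'],2))
print(ctrl.get_obs()['t'])
E
```

```text
red_wheel scene [255.8 255.6] 0.78
red_wheel scene [224.4 211.7] 0.76
red_wheel top [384.2 306.6] 0.6
blue_wheel scene [386.4 217.6] 0.96
blue_wheel scene [402.1 163.9] 0.92
blue_wheel scene [458.1 166.9] 0.68
blue_wheel top [150.3 283.6] 0.9
blue_wheel top [242.8 249.5] 0.78
blue_wheel top [199.7 302.5] 0.67
blue_wheel top [270.7 168.2] 0.48
red_post scene [401.5 276.3] 0.85
red_post top [477.1 245.2] 0.73
red_post top [274.8 171.8] 0.5
blue_post scene [252.3 306.4] 0.65
blue_post scene [451.6 214.6] 0.3
blue_post top [389.6 183.4] 0.68
blue_post top [199.  164.1] 0.43
red_stand scene [399.7 290.9] 0.67
red_stand top [271.1 178.2] 0.86
blue_stand scene [257.2 323.2] 0.81
blue_stand top [382.4 191.6] 0.85
0.75
```

Run:
```python
import cv2
s=cv2.imread('pics/scene0.png'); t=cv2.imread('pics/top0.png')
a=cv2.resize(s[180:350,190:440],(800,544),interpolation=cv2.INTER_CUBIC); cv2.imwrite('pics/sc.png',a)
a=cv2.resize(t[145:275,220:420],(800,520),interpolation=cv2.INTER_CUBIC); cv2.imwrite('pics/tc.png',a)
```

```text
(no output)
```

View pics/sc.png

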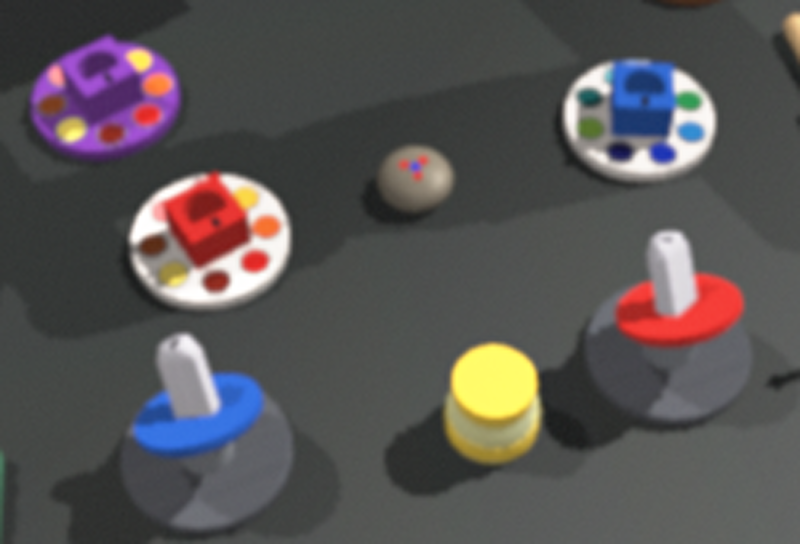

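View pics/tc.png

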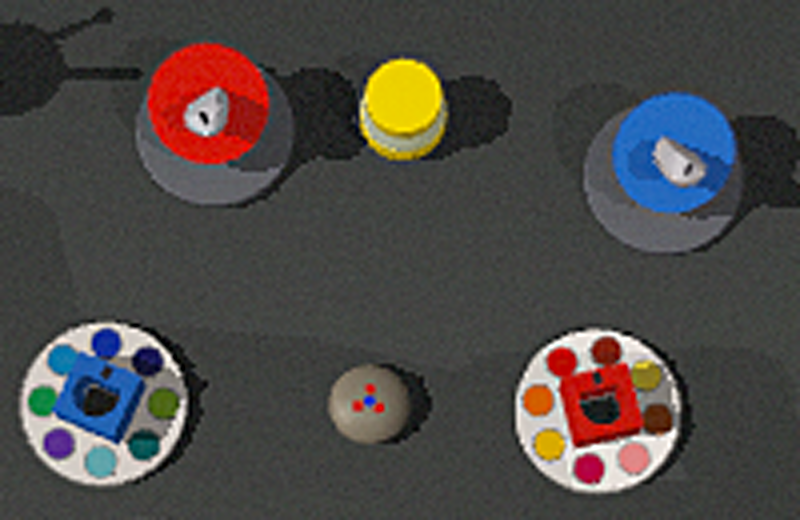

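Run:
```python
from h import *
S=cam('scene');T=cam('top')
pts={"red_wheel_o":([255.8,255.6],[369.5,248]),"blue_wheel_o":([386.4,217.6],[245,247]),
"red_post":([401.5,276.3],[274.8,171.8]),"blue_post":([252.3,306.4],[389.6,183.4]),
"red_stand":([399.7,290.9],[271.1,178.2]),"blue_stand":([257.2,323.2],[382.4,191.6]),
"redtip":([190+668/3.2,180+237/3.2],[220+205/4,145+116/4]),
"bluetip":([190+180/3.2,180+341/3.2],[220+686/4,145+167/4]),
"yellowpot":([190+495/3.2,180+380/3.2],[220+403/4,145+96/4])}
for k,(a,b) in pts.items():
    x,e=tri([ray(S,a),ray(T,b)]); print(k,np.round(x,1),np.round(e,1))
```

```text
red_wheel_o [ 450.  -162.     2.9] [0.8 0.8]
blue_wheel_o [416.1 198.1   1.1] [4.6 4.6]
red_post [637.8 138.4  62.4] [4.2 4.2]
blue_post [ 631.9 -197.2   69.1] [2.7 2.7]
red_stand [636.4 149.4  -3.2] [1.8 1.8]
blue_stand [ 629.8 -190.7  -10.2] [1.1 1.1]
redtip [612.4 138.4 113.4] [1. 1.]
bluetip [ 608.2 -199.4  112.4] [1.2 1.2]
yellowpot [659.4   2.8  59.1] [0.8 0.8]
```

```bash
cat >> h.py <<'E'
def pose(obs):
    T=np.eye(4);T[:3,:3]=R.from_rotvec(obs['orientation']).as_matrix();T[:3,3]=obs['ee_pos'];return T
def down(az):  # tool pointing down, tool x at azimuth (deg)
    a=np.radians(az); x=np.array([np.cos(a),np.sin(a),0]); z=np.array([0,0,-1.]); return np.column_stack([x,np.cross(z,x),z])
def mk(Rm,p): T=np.eye(4);T[:3,:3]=Rm;T[:3,3]=p;return T
def plan(T0,T1,N=None,maxs=40,maxw=7):
    D=np.linalg.inv(T0)@T1; w=R.from_matrix(D[:3,:3]).as_rotvec(degrees=True)
    def sol(N):
        r=R.from_rotvec(w/N,degrees=True).as_matrix();A=sum(np.linalg.matrix_power(r,k) for k in range(N));return np.linalg.solve(A,D[:3,3])
    if N is None:
        N=1
        while np.abs(sol(N)).max()>maxs or np.linalg.norm(sol(N))>maxs or np.linalg.norm(w)/N>maxw: N+=1
    s=np.round(sol(N)/1000,4); u=np.round(w/N,2)
    print('N',N,'row',[*s.tolist(),*u.tolist()])
    T=T0.copy()
    for _ in range(N): T=T@mk(R.from_rotvec(u,degrees=True).as_matrix(),s*1000)
    D=np.linalg.inv(T)@T1
    print('  residual mm',np.round(D[:3,3],2),'deg',np.round(R.from_matrix(D[:3,:3]).as_rotvec(degrees=True),2))
    return T
E
python3 - <<'E'
from h import *
o=ctrl.get_obs()
plan(pose(o),mk(down(-20),[380,-136,400]),14)
E
```

```text
N 14 row [0.0125, -0.0323, 0.0003, 0.0, -0.0, 2.92]
  residual mm [0.68 0.13 0.49] deg [ 0.   -0.    0.02]
```

>>> {"fn": "jog_arm", "kwargs": {"steps": [[[0.0125,-0.0323,0.0003,0,0,2.92,-1],[0.0125,-0.0323,0.0003,0,0,2.92,-1],[0.0125,-0.0323,0.0003,0,0,2.92,-1],[0.0125,-0.0323,0.0003,0,0,2.92,-1],[0.0125,-0.0323,0.0003,0,0,2.92,-1],[0.0125,-0.0323,0.0003,0,0,2.92,-1],[0.0125,-0.0323,0.0003,0,0,2.92,-1],[0.0125,-0.0323,0.0003,0,0,2.92,-1],[0.0125,-0.0323,0.0003,0,0,2.92,-1],[0.0125,-0.0323,0.0003,0,0,2.92,-1],[0.0125,-0.0323,0.0003,0,0,2.92,-1],[0.0125,-0.0323,0.0003,0,0,2.92,-1],[0.0125,-0.0323,0.0003,0,0,2.92,-1],[0.0125,-0.0323,0.0003,0,0,2.92,-1],[0,0,0,0,0,0,-1],[0,0,0,0,0,0,-1]]]}}

```text
t: 2.08
ee_pos: [380.1, -134.4, 400.6]
orientation: [3.095, -0.538, 0.0]
ft_force: [0.2, 0.3, 0.0]
width: 87.7
```

```bash
cat >> h.py <<'E'
import pickle
def snap(name):
    o=ctrl.get_obs(); im=ctrl.get_image('wrist'); cv2.imwrite(f'pics/{name}.png',im[:,:,::-1]); pickle.dump(o,open(f'pics/{name}.pkl','wb'))
    print('t',o['t'],'q',np.round(o['qpos'],4),'p',np.round(o['ee_pos'],2)); return o
E
python3 - <<'E'
from h import *
snap('w1')
for d in ctrl.landmark_of('red_wheel','wrist'): print(d)
E
```

```text
t 2.0833 q [-3.6940e-01  9.4600e-02  2.0959e+00 -2.0000e-04  9.5070e-01  1.5455e+00] p [ 380.08 -134.42  400.61]
{'uv': [321.7, 146.3], 'p': 0.79}
{'uv': [416.1, 266.0], 'p': 0.57}
```

View pics/w1.png

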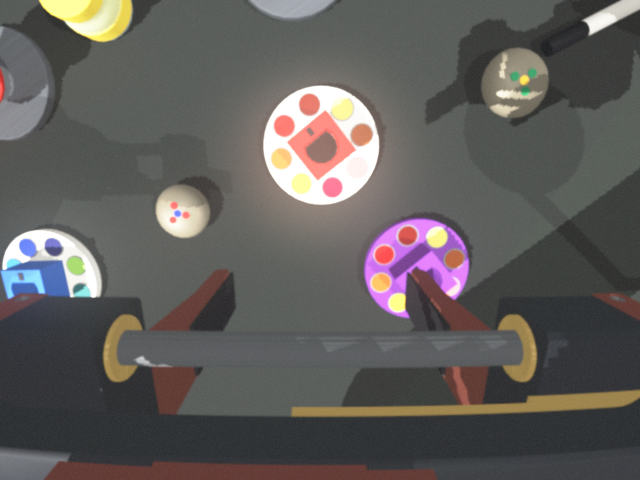

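Run:
```python
from h import *
im=cv2.imread('pics/w1.png'); c=im[75:215,250:390]; cv2.imwrite('pics/w1c.png',cv2.resize(c,(700,700)[:2] and (600,600),interpolation=cv2.INTER_CUBIC))
```

```text
(no output)
```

View pics/w1c.png

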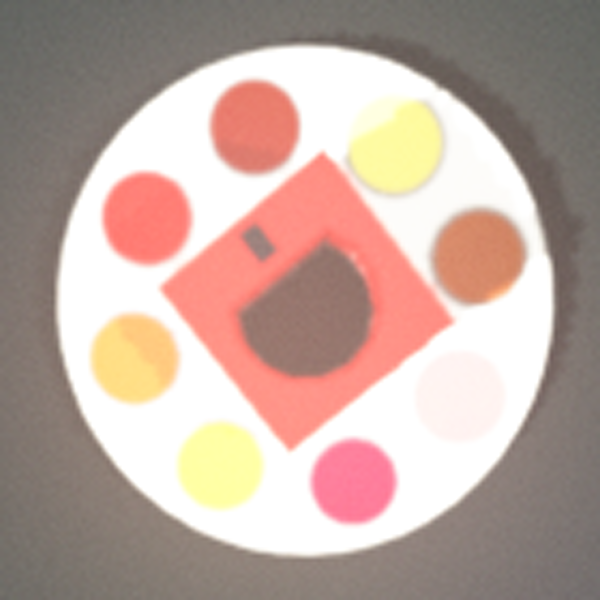

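Run:
```python
from h import *
o=pickle.load(open('pics/w1.pkl','rb')); C=cam('wrist',o)
cr=np.array([(161,288),(323,152),(455,321),(291,450)])
uv=cr/ (600/140)-0.5+0.5+np.array([250,75])-0.4
W=np.array([onz(ray(C,u),48) for u in uv]); print(np.round(W,1)); print('sides',np.round(np.linalg.norm(W-np.roll(W,-1,0),axis=1),1))
c=W.mean(0); print('centre',c)
m=onz(ray(C,np.array([258,243])/4.286+[250,75]-0.4),48); print('mark az',np.degrees(np.arctan2(*(m-c)[1::-1])))
# x dir: mid of edge0-1 minus mid of edge 2-3
d=(W[0]+W[1]-W[2]-W[3]); print('az',np.degrees(np.arctan2(d[1],d[0])))
d=(W[1]+W[2]-W[0]-W[3]); print('az y-',np.degrees(np.arctan2(d[1],d[0]))+90)
# disc ellipse
e=np.array([(305,45),(55,300),(305,556),(553,300)])/4.286+[250,75]-0.4
print(np.round([onz(ray(C,u),12) for u in e],1))
```

```text
[[ 464.7 -131.8   48. ]
 [ 479.6 -175.2   48. ]
 [ 435.9 -190.9   48. ]
 [ 421.4 -146.8   48. ]]
sides [45.9 46.5 46.4 45.8]
centre [ 450.39279905 -161.19689713   48.        ]
mark az 20.079444606479377
az 19.44818639266782
az y- 18.56848259652749
[[ 508.1 -181.4   12. ]
 [ 473.4 -103.5   12. ]
 [ 392.7 -140.    12. ]
 [ 431.9 -219.    12. ]]
```

```bash
cat >> h.py <<'E'
def tilt(leanaz,deg,xaz=None,spin=None):
    """tool z = -(axis leaning deg toward leanaz). tool x = projection of horizontal direction xaz onto plane perp to z"""
    t=np.radians(deg);l=np.radians(leanaz);a=np.array([np.sin(t)*np.cos(l),np.sin(t)*np.sin(l),np.cos(t)])
    x=np.array([np.cos(np.radians(xaz)),np.sin(np.radians(xaz)),0]);x=x-a*(x@a);x/=np.linalg.norm(x);z=-a
    return np.column_stack([x,np.cross(z,x),z])
E
python3 - <<'E'
from h import *
o=ctrl.get_obs()
plan(pose(o),mk(tilt(180,20,0),[452,138,320]),10)
E
```

```text
N 10 row [0.0007, -0.0283, 0.0086, 0.35, 1.98, -1.97]
  residual mm [-0.49  0.4  -0.36] deg [-0.01  0.02 -0.01]
```

>>> {"fn": "jog_arm", "kwargs": {"steps": [[[0.0007,-0.0283,0.0086,0.35,1.98,-1.97,-1],[0.0007,-0.0283,0.0086,0.35,1.98,-1.97,-1],[0.0007,-0.0283,0.0086,0.35,1.98,-1.97,-1],[0.0007,-0.0283,0.0086,0.35,1.98,-1.97,-1],[0.0007,-0.0283,0.0086,0.35,1.98,-1.97,-1],[0.0007,-0.0283,0.0086,0.35,1.98,-1.97,-1],[0.0007,-0.0283,0.0086,0.35,1.98,-1.97,-1],[0.0007,-0.0283,0.0086,0.35,1.98,-1.97,-1],[0.0007,-0.0283,0.0086,0.35,1.98,-1.97,-1],[0.0007,-0.0283,0.0086,0.35,1.98,-1.97,-1],[0,0,0,0,0,0,-1],[0,0,0,0,0,0,-1]]]}}

```text
t: 3.18
ee_pos: [453.3, 138.1, 319.4]
orientation: [3.094, -0.001, 0.543]
ft_force: [0.1, -0.4, -0.4]
width: 88.0
```

Run:
```python
from h import *
snap('w2')
for d in ctrl.landmark_of('red_post','wrist'): print(d)
```

```text
t 3.1833 q [ 0.2977  0.2962  2.1098 -0.2529  0.4142  2.0845] p [453.28 138.07 319.44]
{'uv': [311.1, 127.7], 'p': 0.68}
```

View pics/w2.png

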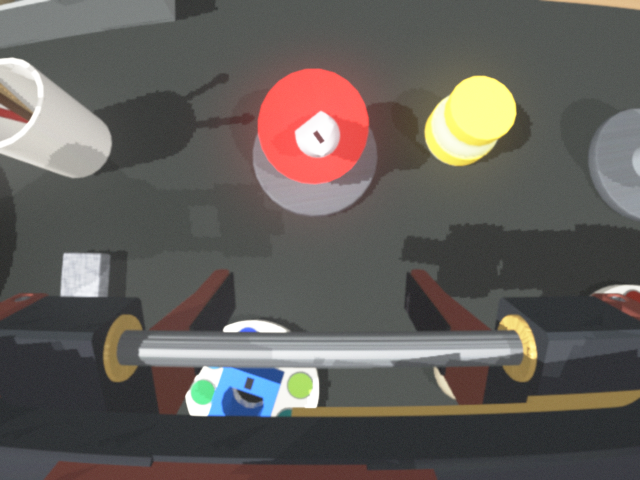

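Run:
```python
from h import *
im=cv2.imread('pics/w2.png'); c=im[60:220,235:395]; cv2.imwrite('pics/w2c.png',cv2.resize(c,(600,600),interpolation=cv2.INTER_CUBIC))
c=im[105:165,288:348]; cv2.imwrite('pics/w2d.png',cv2.resize(c,(600,600),interpolation=cv2.INTER_CUBIC))
```

```text
(no output)
```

View pics/w2d.png

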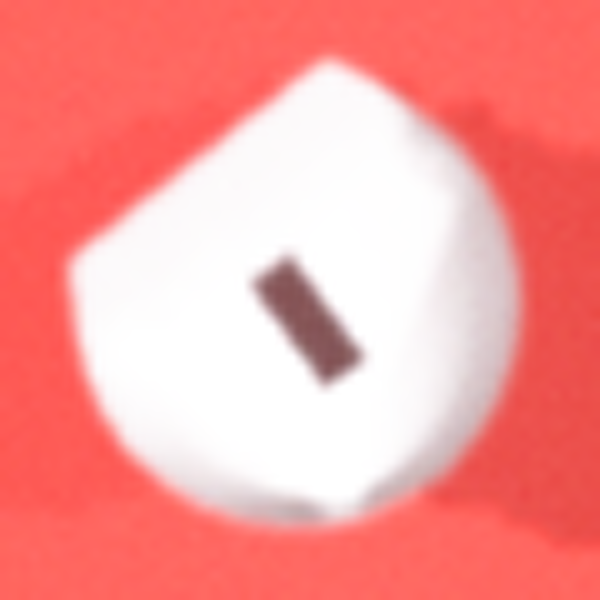

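View pics/w2c.png

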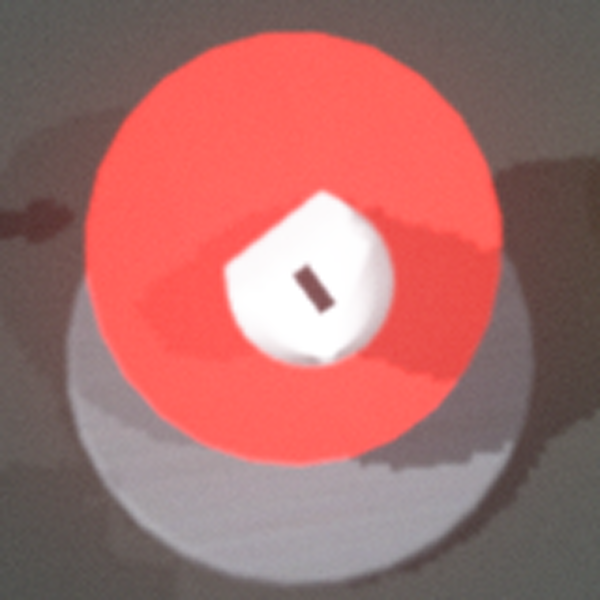

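```bash
cat > kin.py <<'E'
from h import *
from scipy.optimize import least_squares
Rz=lambda a:R.from_euler('z',a).as_matrix(); Ry=lambda a:R.from_euler('y',a).as_matrix()
def fk(q,P):
    d1,a1,L1,e,L2,d6=P; ez=np.array([0,0,1.]);ex=np.array([1.,0,0])
    A=Rz(q[0]); p=d1*ez+A@(a1*ex); A=A@Ry(q[1]); p=p+A@(L1*ez); A=A@Ry(q[2]); p=p+A@(L2*ez+e*ex)
    A=A@Rz(q[3])@Ry(q[4]); p=p+A@(d6*ez); A=A@Rz(q[5])@Rz(KZ); return mk(A,p)
KZ=np.pi/2
E
python3 - <<'E'
from kin import *
D=[pickle.load(open(f'pics/{n}.pkl','rb')) for n in ['w1','w2']]
for o in D:
    T=fk(o['qpos'],[0]*6); print(np.round(T[:3,:3],3),np.round(pose(o)[:3,:3],3))
D.append(dict(qpos=np.array([-1.22496778,.423845557,1.63068157,-3e-5,1.08857531,-.01902]),ee_pos=np.array([222.92,-583.60,403.90])))
f=lambda P:np.concatenate([fk(o['qpos'],[P[0],P[1],P[2],0,P[3],P[4]])[:3,3]-o['ee_pos'] for o in D])
r=least_squares(f,[180,0,600,460,100]); print(r.x,r.fun)
f=lambda P:np.concatenate([fk(o['qpos'],[P[0],0,P[1],0,P[2],P[3]])[:3,3]-o['ee_pos'] for o in D])
r=least_squares(f,[180,600,460,100]); print(r.x,r.fun)
E
```

```text
[[ 0.941 -0.337  0.   ]
 [-0.337 -0.941 -0.   ]
 [ 0.     0.    -1.   ]] [[ 0.941 -0.337  0.   ]
 [-0.337 -0.941 -0.   ]
 [ 0.     0.    -1.   ]]
[[ 0.94  -0.001  0.341]
 [-0.    -1.    -0.001]
 [ 0.341  0.001 -0.94 ]] [[ 0.94  -0.001  0.341]
 [-0.    -1.    -0.001]
 [ 0.341  0.001 -0.94 ]]
[ 69.08149521  15.16255727 602.8315242  407.59285529  27.54545036] [ -3.39158369 -11.43258861   4.32253716   0.31601657  -1.80510958
  -1.8826774  -11.4419188   -3.33850957  -2.43985975]
[ 88.06767521 604.27914177 424.56464184  38.01066958] [ -4.5172285  -10.99834385   4.42726075   0.67695595  -2.79688564
  -3.93457181 -11.29250648  -3.75400916  -0.49268915]
```

```bash
cat >> kin.py <<'E'
def fk2(q,P):
    d1,a1,L1,e,L2,d6,dy=P
    T=fk(q,P[:6]); T[:3,3]+=Rz(q[0])@np.array([0,dy,0]); return T
D=[pickle.load(open(f'pics/{n}.pkl','rb')) for n in ['w1','w2']]
D.append(dict(qpos=np.array([-1.22496778,.423845557,1.63068157,-3e-5,1.08857531,-.01902]),ee_pos=np.array([222.92,-583.60,403.90])))
E
python3 - <<'E'
from kin import *
for full in [lambda P:[P[0],0,P[1],0,P[2],P[3],P[4]], lambda P:[P[0],P[5],P[1],0,P[2],P[3],P[4]], lambda P:[P[0],0,P[1],P[5],P[2],P[3],P[4]]]:
    f=lambda P:np.concatenate([fk2(o['qpos'],full(P))[:3,3]-o['ee_pos'] for o in D])
    r=least_squares(f,[180,600,460,100,10,0]); print(np.round(r.x,1),np.round(r.fun,2))
E
```

```text
[103.7 599.5 424.9  49.1   9.3   0. ] [-1.31 -2.32  4.01  0.63  5.71 -3.56 -3.15  0.95 -0.46]
[101.8 599.3 423.3  48.    9.2   1.5] [-1.21 -2.39  4.01  0.59  5.77 -3.36 -3.19  0.97 -0.64]
[312.4 563.1 484.9 127.6  11.9  77.5] [-0. -0. -0.  0. -0. -0.  0. -0.  0.]
```

```bash
cat >> kin.py <<'E'
full=lambda P:[P[0],0,P[1],P[5],P[2],P[3],P[4]]
f=lambda P:np.concatenate([fk2(o['qpos'],full(P))[:3,3]-o['ee_pos'] for o in D])
PK=full(least_squares(f,[180,600,460,100,10,0]).x)
lo=np.array([-3,-.9,.09,-1.31,.11,-2.54]);hi=np.array([3,2.11,2.58,4.45,2.69,2.54])
def ik(T,q0,free=True):
    def g(q):
        E=fk2(q,PK); return np.concatenate([(E[:3,3]-T[:3,3])/100, R.from_matrix(E[:3,:3].T@T[:3,:3]).as_rotvec()])
    r=least_squares(g,q0) if free else least_squares(g,np.clip(q0,lo+.01,hi-.01),bounds=(lo,hi))
    return r.x,np.abs(r.fun).max(), bool(((r.x>lo)&(r.x<hi)).all())
E
python3 - <<'E'
from kin import *
print(np.round(PK,1))
q=D[1]['qpos']
for zg in [35,60,120]:
  for xaz in [-40,0,36]:
    Rm=tilt(180,30,xaz); p=np.array([638,138,66])-Rm[:,2]*(zg+163)
    print(zg,xaz,p.round(),*[np.round(a,3) for a in ik(mk(Rm,p),q)])
    Rm=tilt(185,30,xaz); p=np.array([632,-198,66])-Rm[:,2]*(zg+163)
    print('   blue',p.round(),*[np.round(a,3) for a in ik(mk(Rm,p),q*np.array([-1,1,1,-1,1,1]))])
E
```

```text
[312.4   0.  563.1  77.5 484.9 127.6  11.9]Traceback (most recent call last):
  File "<stdin>", line 7, in <module>
    return _wrapfunc(a, 'round', decimals=decimals, out=out)
    return _wrapit(obj, method, *args, **kwds)
    result = getattr(arr, method)(*args, **kwds)
numpy._core._exceptions._UFuncOutputCastingError: Cannot cast ufunc 'multiply' output from dtype('float64') to dtype('bool') with casting rule 'same_kind'
```

Run:
```python
from kin import *
q=D[1]['qpos']
for zg in [35,60,120]:
  for xaz in [-40,0,36]:
    Rm=tilt(180,30,xaz); p=np.array([638,138,66])-Rm[:,2]*(zg+163)
    a=ik(mk(Rm,p),q); print(zg,xaz,p.round(),a[0].round(3),round(a[1],4),a[2])
    Rm=tilt(185,30,xaz); p=np.array([632,-198,66])-Rm[:,2]*(zg+163)
    a=ik(mk(Rm,p),q*np.array([-1,1,1,-1,1,1])); print('   blue',p.round(),a[0].round(3),round(a[1],4),a[2])
```

```text
35 -40 [539. 138. 237.] [ 0.259  0.542  2.012 -1.028  0.15   3.589] 0.0 False
   blue [ 533. -207.  237.] [-0.447  0.561  1.967  1.049  0.298  0.925] 0.0 True
35 0 [539. 138. 237.] [ 0.259  0.542  2.012 -1.028  0.15   2.819] 0.0 False
   blue [ 533. -207.  237.] [-0.447  0.561  1.967  1.049  0.298  0.169] 0.0 True
35 36 [539. 138. 237.] [ 0.259  0.542  2.012 -1.028  0.15   2.121] 0.0 True
   blue [ 533. -207.  237.] [-0.447  0.561  1.967  1.049  0.298 -0.538] 0.0 True
60 -40 [526. 138. 259.] [ 0.265  0.489  2.034 -0.875  0.172  3.439] 0.0 False
   blue [ 521. -208.  259.] [-0.46   0.51   1.987  0.967  0.321  1.   ] 0.0 True
60 0 [526. 138. 259.] [ 0.265  0.489  2.034 -0.875  0.172  2.669] 0.0 False
   blue [ 521. -208.  259.] [-0.46   0.51   1.987  0.967  0.321  0.243] 0.0 True
60 36 [526. 138. 259.] [ 0.265  0.489  2.034 -0.875  0.172  1.971] 0.0 True
   blue [ 521. -208.  259.] [-0.46   0.51   1.987  0.967  0.321 -0.464] 0.0 True
120 -40 [496. 138. 311.] [ 0.283  0.357  2.075 -0.609  0.246  3.181] 0.0 False
   blue [ 491. -210.  311.] [-0.493  0.386  2.023  0.796  0.393  1.155] 0.0 True
120 0 [496. 138. 311.] [ 0.283  0.357  2.075 -0.609  0.246  2.412] 0.0 True
   blue [ 491. -210.  311.] [-0.493  0.386  2.023  0.796  0.393  0.399] 0.0 True
120 36 [496. 138. 311.] [ 0.283  0.357  2.075 -0.609  0.246  1.713] 0.0 True
   blue [ 491. -210.  311.] [-0.493  0.386  2.023  0.796  0.393 -0.308] 0.0 True
```

Run:
```python
from h import *
o=ctrl.get_obs()
T=plan(pose(o),mk(tilt(180,12,0),[470,40,340]),4)
```

```text
N 4 row [0.0055, 0.0243, -0.0036, 0.01, -1.99, -0.04]
  residual mm [ 0.1  -0.15  0.18] deg [ 0.02  0.02 -0.02]
```

>>> {"fn": "jog_arm", "kwargs": {"steps": [[[0.0055,0.0243,-0.0036,0,-2,0,-1],[0.0055,0.0243,-0.0036,0,-2,0,-1],[0.0055,0.0243,-0.0036,0,-2,0,-1],[0.0055,0.0243,-0.0036,0,-2,0,-1],[0,0,0,0,0,0,-1],[0,0,0,0,0,0,-1]]]}}

```text
t: 3.78
ee_pos: [470.1, 38.9, 340.8]
orientation: [-3.124, 0.01, -0.331]
ft_force: [-0.3, 0.9, -0.5]
width: 87.9
```

Run:
```python
from h import *
snap('w3')
```

```text
t 3.7833 q [ 0.0609  0.2642  2.0671 -0.0238  0.6     1.6566] p [470.09  38.88 340.78]
```

View pics/w3.png

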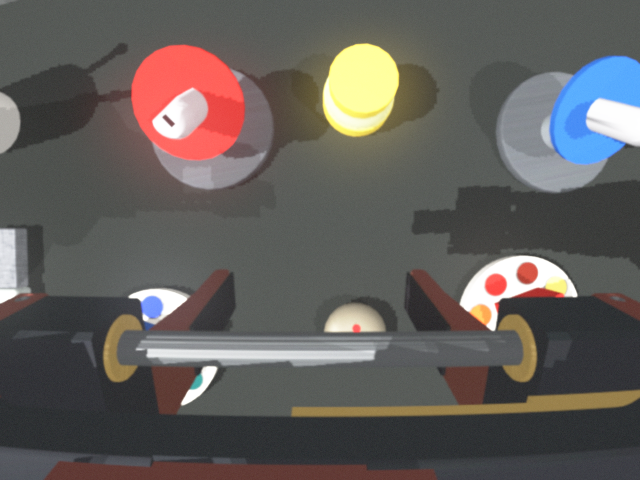

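Run:
```python
from h import *
im=cv2.imread('pics/w3.png')
a=cv2.resize(im[75:155,145:225],(400,400),interpolation=cv2.INTER_CUBIC)
b=cv2.resize(im[50:180,510:640],(400,400),interpolation=cv2.INTER_CUBIC)
cv2.imwrite('pics/w3c.png',np.hstack([a,b]))
```

```text
(no output)
```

View pics/w3c.png

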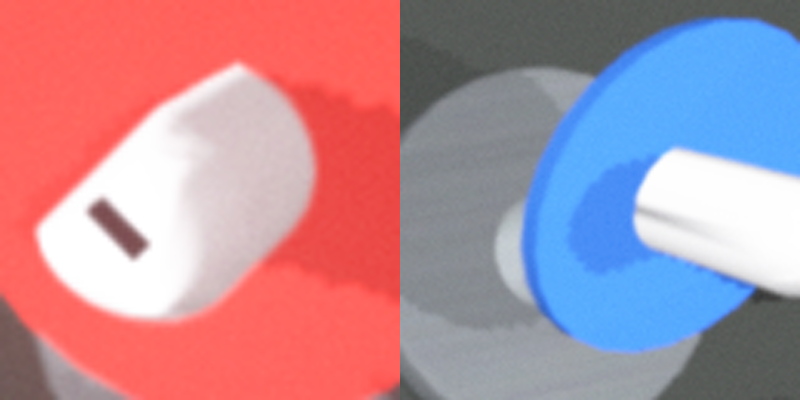

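```bash
cat > post.py <<'E'
from h import *
from scipy.optimize import least_squares
def frame(p):  # foot x,y,z, lean az deg, tilt deg, spin deg (x-axis rel to upslope dir, ccw about post z)
    l,t,s=np.radians(p[3:6]); a=np.array([np.sin(t)*np.cos(l),np.sin(t)*np.sin(l),np.cos(t)])
    u=np.array([-np.cos(l),-np.sin(l),0]); u=u-a*(u@a);u/=np.linalg.norm(u); v=np.cross(a,u)
    x=u*np.cos(s)+v*np.sin(s); return mk(np.column_stack([x,np.cross(a,x),a]),p[:3])
th=np.linspace(0,2*np.pi,73)
rim=np.c_[44*np.cos(th),44*np.sin(th),0*th]
def tf(T,P): return np.atleast_2d(P)@T[:3,:3].T+T[:3,3]
def hullpts(name,box,color):
    im=cv2.imread(f'pics/{name}.png'); x0,y0,x1,y1=box; c=im[y0:y1,x0:x1].astype(int); b,g,r=c[...,0],c[...,1],c[...,2]
    m=((r-b>70)&(r-g>70)) if color=='red' else ((b-r>70))
    n,lab,st,_=cv2.connectedComponentsWithStats(m.astype(np.uint8)); k=1+np.argmax(st[1:,4]); m=(lab==k).astype(np.uint8)
    cs,_=cv2.findContours(m,cv2.RETR_EXTERNAL,cv2.CHAIN_APPROX_NONE); h=cv2.convexHull(max(cs,key=len))[:,0]
    return h+np.array([x0,y0]),m
def polydist(poly,pts):
    return np.array([cv2.pointPolygonTest(poly.astype(np.float32).reshape(-1,1,2),(float(a),float(b)),True) for a,b in pts])
E
python3 - <<'E'
from post import *
C={n:cam('wrist',pickle.load(open(f'pics/{n}.pkl','rb'))) for n in ['w2','w3']}; C['top0']=cam('top');C['scene0']=cam('scene')
B={'w2':(250,60,380,195),'w3':(125,40,250,165),'top0':(245,145,300,195),'scene0':(375,255,430,295)}
H={n:hullpts(n,B[n],'red')[0] for n in B}
for n in H: print(n,H[n].min(0),H[n].max(0),len(H[n]))
mark={'w2':[(314.6,131.6),(322.0,141.6)],'w3':[(163.6,115.6),(173.0,125.0)]}
def run(use,freetilt=False):
  def f(p):
    q=p.copy(); 
    if not freetilt: q[4]=30
    T=frame(q); out=[]
    for n in use:
        w={'w2':1,'w3':1}.get(n,1.0)
        out.append(w*polydist(proj(C[n],tf(T,rim)),H[n])*np.sqrt(20/len(H[n])))
    for n in mark:
        if n in use: out.append(3*(proj(C[n],tf(T,[[q[6],0,52],[q[7],0,52]]))-mark[n]).ravel())
    return np.concatenate(out)
  r=least_squares(f,np.array([638,138,66,180,30,38,5,-5.]),x_scale=[1,1,1,1,1,1,1,1],diff_step=1e-4)
  print(use,np.round(r.x,2),'cost',round(r.cost,2)); return r.x
p=run(['w2','w3']);run(['w2','w3'],True);run(['w2','w3','top0']);q=run(['w2','w3','top0','scene0']);run(['w2','w3','top0','scene0'],True)
E
```

```text
w2 [257  68] [368 183] 46
w3 [131  45] [244 160] 45
top0 [257 156] [286 185] 19
scene0 [383 265] [421 287] 17
['w2', 'w3'] [ 636.78  142.95   68.43  189.25 -652.24   29.29    4.26   -3.71] cost 6.7
['w2', 'w3'] [636.79 142.96  68.43 189.05  29.82  29.48   4.05  -3.92] cost 6.69
['w2', 'w3', 'top0'] [  636.79   142.96    68.42   189.24 -3380.58    29.29     4.25    -3.73] cost 7.01
['w2', 'w3', 'top0', 'scene0'] [637.32 143.2   67.37 189.19 712.24  29.14   4.16  -3.85] cost 39.63
['w2', 'w3', 'top0', 'scene0'] [ 6.3751e+02  1.4343e+02  6.7580e+01  1.8565e+02  2.6930e+01  3.1890e+01
  6.3000e-01 -7.3700e+00] cost 32.89
```

```bash
cat >> post.py <<'E'
def D(r,fl,z):
    a=np.arccos(fl/r); t=np.linspace(a,2*np.pi-a,40); P=np.c_[r*np.cos(t),r*np.sin(t),0*t+z]; return np.vstack([P,P[:1]])
def overlay(n,C,T,box,out,k):
    im=cv2.imread(f'pics/{n}.png'); x0,y0,x1,y1=box; im=cv2.resize(im[y0:y1,x0:x1],None,fx=k,fy=k,interpolation=cv2.INTER_CUBIC)
    for P,c in [(rim,(0,255,0)),(D(15,8,0),(255,0,0)),(D(15,8,42),(0,160,0)),(D(11,5,52),(255,0,255))]:
        u=(proj(C,tf(T,P))+.5-[x0,y0])*k; cv2.polylines(im,[np.round(u).astype(int)],False,c,1)
    cv2.imwrite(f'pics/{out}.png',im)
E
python3 - <<'E'
from post import *
T=frame([636.8,143,68.4,189.2,30,29.3])
for n,b in [('w2',(250,60,380,195)),('w3',(125,40,250,165))]:
    overlay(n,cam('wrist',pickle.load(open(f'pics/{n}.pkl','rb'))),T,b,n+'o',3)
a=cv2.imread('pics/w2o.png');b=cv2.imread('pics/w3o.png');h=min(a.shape[0],b.shape[0]);cv2.imwrite('pics/ov.png',np.hstack([a[:h],b[:h]]))
E
```

```text
(no output)
```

View pics/ov.png

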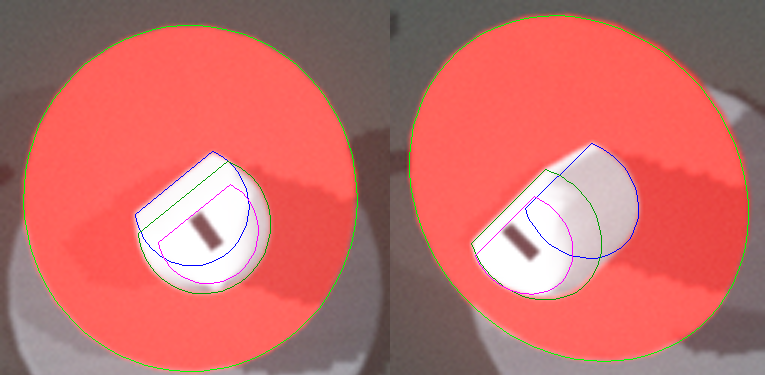

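Run:
```python
from kin import *
from post import frame
Tp=frame([636.8,143,68.4,189.2,30,29.3]); print(np.round(Tp,3))
q0=np.array([.06,.26,2.07,-.02,.6,1.65])
def toolin(k,zg): # tool frame in wheel frame; tool x at k*90deg from wheel x
    a=np.pi/2*k; x=np.array([np.cos(a),np.sin(a),0]); z=np.array([0,0,-1.]); return mk(np.column_stack([x,np.cross(z,x),z]),[0,0,zg+163])
Tw=mk(Rz(np.radians(19.2)),[450.4,-161.2,0])
for k in [-1,0,1,2]:
    print('k',k)
    for Z in [100,35]:
        a=ik(Tw@toolin(k,Z),[-.35,.4,2,0,.7,1]); print(' pick',a[0].round(2),round(a[1],3),a[2])
    for Z in [150,100,35]:
        a=ik(Tp@toolin(k,Z),[.26,.4,2,-.8,.25,1.]); print(' place',a[0].round(2),round(a[1],3),a[2])
```

```text
[[ 6.670e-01 -5.580e-01 -4.940e-01  6.368e+02]
 [ 6.040e-01  7.930e-01 -8.000e-02  1.430e+02]
 [ 4.360e-01 -2.450e-01  8.660e-01  6.840e+01]
 [ 0.000e+00  0.000e+00  0.000e+00  1.000e+00]]
k -1
 pick [-0.37  0.44  2.04  0.    0.66  2.44] 0.0 True
 pick [-0.37  0.57  2.05  0.    0.52  2.44] 0.0 True
 place [ 0.22  0.28  2.1  -0.13  0.24  2.81] 0.0 False
 place [ 0.22  0.39  2.07 -0.19  0.16  2.87] 0.0 False
 place [ 0.22  0.53  2.02 -0.42  0.07  3.1 ] 0.0 False
k 0
 pick [-0.37  0.44  2.04 -0.    0.66  0.87] 0.0 True
 pick [-0.37  0.57  2.05  0.    0.52  0.87] 0.0 True
 place [ 0.22  0.28  2.1  -0.13  0.24  1.24] 0.0 True
 place [ 0.22  0.39  2.07 -0.19  0.16  1.3 ] 0.0 True
 place [ 0.22  0.53  2.02 -0.42  0.07  1.52] 0.0 False
k 1
 pick [-0.37  0.44  2.04 -0.    0.66 -0.7 ] 0.0 True
 pick [-0.37  0.57  2.05 -0.    0.52 -0.7 ] 0.0 True
 place [ 0.22  0.28  2.1  -0.13  0.24 -0.33] 0.0 True
 place [ 0.22  0.39  2.07 -0.19  0.16 -0.27] 0.0 True
 place [ 0.22  0.53  2.02 -0.42  0.07 -0.05] 0.0 False
k 2
 pick [-0.37  0.44  2.04 -0.    0.66  4.01] 0.0 False
 pick [-0.37  0.57  2.05 -0.    0.52  4.01] 0.0 False
 place [ 0.22  0.28  2.1  -0.13  0.24 -1.9 ] 0.0 True
 place [ 0.22  0.39  2.07 -0.19  0.16 -1.84] 0.0 True
 place [ 0.22  0.53  2.02 -0.42  0.07 -1.62] 0.0 False
```

```bash
cat >> kin.py <<'E'
def toolin(k,zg,dl=0,ex=0):
    a=np.pi/2*k; x=np.array([np.cos(a),np.sin(a),0]); z=np.array([0,0,-1.])
    G=mk(np.column_stack([x,np.cross(z,x),z]),[0,0,zg]); return G@mk(Ry(np.radians(dl)),[0,0,0])@mk(np.eye(3),[0,0,-163])
E
python3 - <<'E'
from kin import *
from post import frame
Tp=frame([636.8,143,68.4,189.2,30,29.3]); 
Tw=mk(Rz(np.radians(19.2)),[450.4,-161.2,0])
for k in [0,1]:
  for dl in [-10,-6,6,10]:
    print('k',k,dl)
    for Z in [100,35]:
        a=ik(Tw@toolin(k,Z,dl),[-.35,.4,2,0,.7,1]); print(' pick',a[0].round(2),round(a[1],3),a[2])
    for Z in [150,100,35]:
        a=ik(Tp@toolin(k,Z,dl),[.26,.4,2,-.8,.25,1.]); print(' place',a[0].round(2),round(a[1],3),a[2])
E
```

```text
k 0 -10
 pick [-0.31  0.49  1.95 -0.14  0.84  1.03] 0.0 True
 pick [-0.31  0.61  1.96 -0.16  0.71  1.06] 0.0 True
 place [ 0.27  0.3   2.   -0.27  0.49  1.4 ] 0.0 True
 place [ 0.27  0.41  1.98 -0.31  0.42  1.45] 0.0 True
 place [ 0.26  0.54  1.93 -0.37  0.34  1.51] 0.0 True
k 0 -6
 pick [-0.33  0.47  1.99 -0.09  0.77  0.98] 0.0 True
 pick [-0.33  0.6   2.   -0.11  0.63  1.  ] 0.0 True
 place [ 0.25  0.29  2.04 -0.24  0.39  1.36] 0.0 True
 place [ 0.25  0.4   2.02 -0.29  0.31  1.42] 0.0 True
 place [ 0.24  0.53  1.97 -0.38  0.23  1.51] 0.0 True
k 0 6
 pick [-0.41  0.42  2.09  0.13  0.56  0.71] 0.0 True
 pick [-0.41  0.56  2.1   0.18  0.41  0.66] 0.0 True
 place [0.19 0.28 2.16 0.35 0.1  0.74] 0.0 False
 place [ 0.19  0.39  2.13  1.51  0.03 -0.42] 0.0 False
 place [ 0.19  0.54  2.07 -0.37 -0.1   1.45] 0.0 False
k 0 10
 pick [-0.44  0.41  2.12  0.26  0.5   0.57] 0.0 True
 pick [-0.44  0.56  2.13  0.36  0.35  0.46] 0.0 True
 place [ 0.17  0.28  2.19 -1.44 -0.08  2.51] 0.0 False
 place [ 0.17  0.4   2.16 -0.67 -0.13  1.74] 0.0 False
 place [ 0.17  0.56  2.1  -0.4  -0.21  1.46] 0.0 False

[... 402 characters left out ...]
29  0.28  2.13 -0.76  0.23  0.34] 0.0 True
 place [ 0.28  0.4   2.1  -1.08  0.18  0.66] 0.0 True
 place [ 0.27  0.54  2.04 -1.62  0.15  1.2 ] 0.0 False
k 1 6
 pick [-0.42  0.47  2.    0.11  0.75 -0.83] 0.0 True
 pick [-0.42  0.59  2.01  0.13  0.62 -0.86] 0.0 True
 place [ 0.16  0.28  2.07  0.28  0.33 -0.78] 0.0 True
 place [ 0.16  0.39  2.05  0.38  0.25 -0.88] 0.0 True
 place [ 0.16  0.53  1.99  0.57  0.17 -1.08] 0.0 True
k 1 10
 pick [-0.44  0.49  1.97  0.17  0.82 -0.9 ] 0.0 True
 pick [-0.44  0.61  1.98  0.2   0.69 -0.94] 0.0 True
 place [ 0.12  0.29  2.05  0.44  0.4  -0.96] 0.0 True
 place [ 0.13  0.4   2.02  0.54  0.33 -1.06] 0.0 True
 place [ 0.13  0.54  1.97  0.7   0.26 -1.23] 0.0 True
```

Run:
```python
from kin import *
o=ctrl.get_obs(); Tw=mk(Rz(np.radians(19.2)),[450.4,-161.2,0])
T=Tw@toolin(0,137,-10); print(np.round(T[:3,3])); plan(pose(o),T,7)
```

```text
[ 477. -152.  298.]
N 7 row [-0.0031, 0.0273, 0.0063, 0.04, -3.12, -2.8]
  residual mm [-0.07 -0.34  0.18] deg [ 0.03  0.   -0.01]
```

>>> {"fn": "jog_arm", "kwargs": {"steps": [[[-0.0031,0.0273,0.0063,0,-3.12,-2.8,-1],[-0.0031,0.0273,0.0063,0,-3.12,-2.8,-1],[-0.0031,0.0273,0.0063,0,-3.12,-2.8,-1],[-0.0031,0.0273,0.0063,0,-3.12,-2.8,-1],[-0.0031,0.0273,0.0063,0,-3.12,-2.8,-1],[-0.0031,0.0273,0.0063,0,-3.12,-2.8,-1],[-0.0031,0.0273,0.0063,0,-3.12,-2.8,-1],[0,0,0,0,0,0,-1],[0,0,0,0,0,0,-1]]]}}

```text
t: 4.58
ee_pos: [478.1, -151.0, 297.2]
orientation: [3.052, 0.518, -0.269]
ft_force: [-0.0, 0.5, -0.5]
width: 87.6
```

Run:
```python
from h import *
snap('w4')
```

```text
t 4.5833 q [-0.3022  0.4316  1.9363 -0.1369  0.9176  1.0238] p [ 478.05 -151.05  297.18]
```

View pics/w4.png

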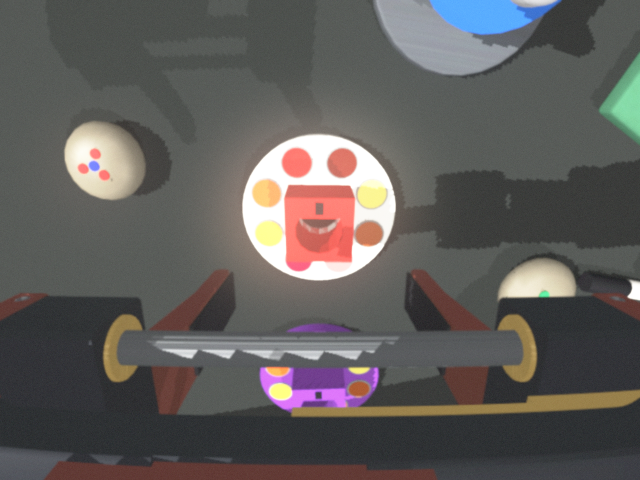

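Run:
```python
from h import *
im=cv2.imread('pics/w4.png'); c=im[130:280,245:395]; cv2.imwrite('pics/w4c.png',cv2.resize(c,(600,600),interpolation=cv2.INTER_CUBIC))
```

```text
(no output)
```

View pics/w4c.png

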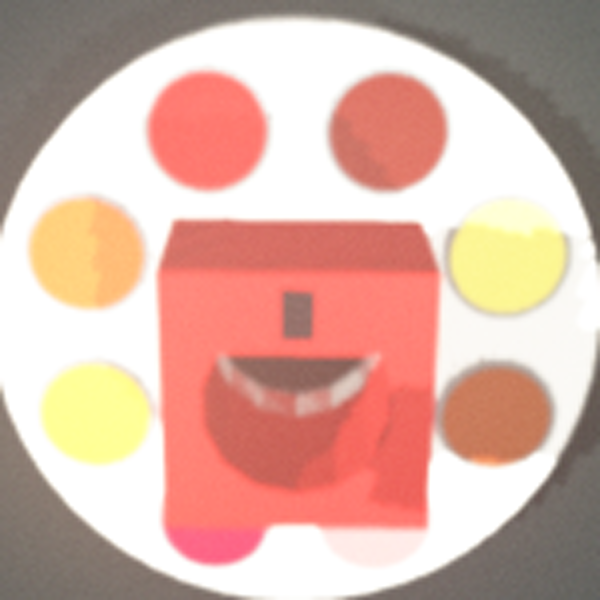

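```bash
cat >> h.py <<'E'
from scipy.optimize import least_squares
def fitwheel(obs,p0):
    """obs: list of (C, Pw Nx3 wheel pts, uv Nx2)"""
    def f(p):
        A=R.from_euler('z',p[3],degrees=True).as_matrix()
        return np.concatenate([(proj(C,P@A.T+p[:3])-uv).ravel() for C,P,uv in obs])
    r=least_squares(f,p0,x_scale=[1,1,1,1]); print('wheel x y z yaw',np.round(r.x,2),'rms',np.sqrt((r.fun**2).mean()).round(2)); return r
E
python3 - <<'E'
from h import *
C1,C4=[cam('wrist',pickle.load(open(f'pics/{n}.pkl','rb'))) for n in ['w1','w4']]
P1=np.array([[24,24,48],[24,-24,48],[-24,-24,48],[-24,24,48.]]); uv1=np.array([(161,288),(323,152),(455,321),(291,450)])/4.286+[250,75]-.4
P4=np.array([[24,24,48],[24,-24,48],[-24,-24,48],[-24,24,48.],[24,24,12],[24,-24,12]]); uv4=np.array([(159,270),(440,270),(428,527),(166,524),(175,221),(418,222)])/4+[245,130]-.4
p0=[450,-161,0,19]
fitwheel([(C1,P1,uv1)],p0);fitwheel([(C4,P4,uv4)],p0);r=fitwheel([(C1,P1,uv1),(C4,P4,uv4)],p0);print(r.fun.reshape(-1,2).round(1))
E
```

```text
wheel x y z yaw [ 451.05 -160.92  -13.51   19.02] rms 0.24
wheel x y z yaw [ 449.35 -161.12   -2.82   18.87] rms 0.58
wheel x y z yaw [ 450.15 -160.87   -1.16   18.92] rms 0.83
[[-0.8  0.3]
 [ 0.8 -1. ]
 [ 1.1  0.7]
 [ 0.3  2.1]
 [-0.7  0.3]
 [ 0.2  0.6]
 [ 0.1 -0.6]
 [ 0.  -0. ]
 [-0.4 -1.2]
 [ 1.  -1.2]]
```

Run:
```python
from kin import *
o=ctrl.get_obs(); Tw=mk(Rz(np.radians(18.9)),[450.1,-160.9,0])
T=Tw@toolin(0,37,-10); plan(pose(o),T,5)
```

```text
N 5 row [0.0032, 0.0002, 0.0197, 0.07, 0.02, 0.07]
  residual mm [ 0.09 -0.22  0.08] deg [-0.01 -0.01  0.02]
```

>>> {"fn": "jog_arm", "kwargs": {"steps": [[[0.0032,0.0002,0.0197,0,0,0.07,-1],[0.0032,0.0002,0.0197,0,0,0.07,-1],[0.0032,0.0002,0.0197,0,0,0.07,-1],[0.0032,0.0002,0.0197,0,0,0.07,-1],[0.0032,0.0002,0.0197,0,0,0.07,-1],[0,0,0,0,0,0,-1]]]}}

```text
t: 5.13
ee_pos: [475.8, -150.9, 195.7]
orientation: [3.054, 0.513, -0.274]
ft_force: [-1.4, 0.1, -0.2]
width: 88.0
```

Run:
```python
from kin import *
o=ctrl.get_obs(); Tw=mk(Rz(np.radians(18.9)),[450.1,-160.9,0])
T=Tw@toolin(0,37,-10); D=np.linalg.inv(T)@pose(o); print(D[:3,3].round(2), R.from_matrix(D[:3,:3]).as_rotvec(degrees=True).round(2))
```

```text
[-0.42 -1.13  1.96] [-0.23 -0.28 -0.17]
```

>>> {"fn": "jog_arm", "kwargs": {"steps": [[[0,0.001,-0.001,0,0,0,-1],[0,0,0,0,0,0,1],[0,0,0,0,0,0,1],[0,0,0,0,0,0,1],[0,0,0,0,0,0,1],[0,0,0,0,0,0,1],[0,0,0,0,0,0,1]]]}}

```text
t: 5.72
ee_pos: [477.8, -153.6, 199.4]
orientation: [3.052, 0.511, -0.267]
ft_force: [-0.5, 1.6, 1.8]
width: 51.4
```

>>> {"fn": "jog_arm", "kwargs": {"steps": [[[0,0,0,0,0,0,1],[0,0,0,0,0,0,1],[0,0,0,0,0,0,1]]]}}

```text
t: 5.97
ee_pos: [477.8, -153.6, 199.3]
orientation: [3.052, 0.511, -0.268]
ft_force: [-1.1, 1.1, 6.3]
width: 47.8
```

Run:
```python
from kin import *
for i in range(4):
    o=ctrl.get_obs(); print(o['t'],o['ee_pos'].round(2),o['width'].round(2), o['orientation'].round(4), fk2(o['qpos'],PK)[:3,3].round(2), o['moment'].round(2))
    ctrl.get_image('wrist')
```

```text
Traceback (most recent call last):
AttributeError: 'float' object has no attribute 'round'
```

Run:
```python
from kin import *
for i in range(3):
    o=ctrl.get_obs(); print(o['t'],o['ee_pos'].round(2),o['orientation'].round(4), fk2(o['qpos'],PK)[:3,3].round(2), o['ft_force'].round(1))
    Tw=mk(Rz(np.radians(18.9)),[450.1,-160.9,0])
    T=Tw@toolin(0,37,-10); D=np.linalg.inv(T)@pose(o); print(D[:3,3].round(2), R.from_matrix(D[:3,:3]).as_rotvec(degrees=True).round(2))
    ctrl.get_image('wrist')
```

```text
5.9667 [ 477.78 -153.55  199.31] [ 3.0523  0.5112 -0.2681] [ 477.78 -153.55  199.31] [-1.1  1.1  6.3]
[-0.05  2.01 -1.81] [-0.37 -0.1  -0.08]
6.0167 [ 477.79 -153.57  199.32] [ 3.0524  0.511  -0.2681] [ 477.79 -153.57  199.32] [-1.3  1.   5.5]
[-0.05  2.03 -1.81] [-0.37 -0.1  -0.08]
6.0667 [ 477.79 -153.55  199.29] [ 3.0523  0.5111 -0.2682] [ 477.79 -153.55  199.29] [0.8 1.8 5.9]
[-0.04  2.01 -1.79] [-0.37 -0.1  -0.08]
```

Run:
```python
from kin import *
from post import frame
o=ctrl.get_obs(); T0=pose(o); T1=T0.copy(); T1[2,3]+=90
T0=plan(T0,T1,3)
Tp=frame([636.8,143,68.4,189.2,30,29.3]); T2=Tp@toolin(0,38.8+72,-10.1); print(T2[:3,3].round(1)); plan(T0,T2,11)
```

```text
N 3 row [-0.0053, 0.0002, -0.0295, -0.0, 0.0, -0.0]
  residual mm [ 0.12 -0.05 -0.1 ] deg [-0.  0. -0.]
[522.  138.6 315.8]
N 11 row [0.016, -0.0215, -0.0041, -1.17, 2.59, -1.54]
  residual mm [ 0.14 -0.42 -0.1 ] deg [-0.05 -0.04  0.01]
```

>>> {"fn": "jog_arm", "kwargs": {"steps": [[[-0.0053,0.0002,-0.0295,0,0,0,1],[-0.0053,0.0002,-0.0295,0,0,0,1],[-0.0053,0.0002,-0.0295,0,0,0,1],[0.016,-0.0215,-0.0041,-1.17,2.59,-1.54,1],[0.016,-0.0215,-0.0041,-1.17,2.59,-1.54,1],[0.016,-0.0215,-0.0041,-1.17,2.59,-1.54,1],[0.016,-0.0215,-0.0041,-1.17,2.59,-1.54,1],[0.016,-0.0215,-0.0041,-1.17,2.59,-1.54,1],[0.016,-0.0215,-0.0041,-1.17,2.59,-1.54,1],[0.016,-0.0215,-0.0041,-1.17,2.59,-1.54,1],[0.016,-0.0215,-0.0041,-1.17,2.59,-1.54,1],[0.016,-0.0215,-0.0041,-1.17,2.59,-1.54,1],[0.016,-0.0215,-0.0041,-1.17,2.59,-1.54,1],[0.016,-0.0215,-0.0041,-1.17,2.59,-1.54,1],[0,0,0,0,0,0,1],[0,0,0,0,0,0,1],[0,0,0,0,0,0,1]]]}}

```text
t: 7.53
ee_pos: [521.7, 137.8, 315.0]
orientation: [2.796, 0.942, 0.519]
ft_force: [-0.1, 0.7, -1.6]
width: 48.0
```

Run:
```python
from kin import *
from post import frame
o=snap('w5')
Tp=frame([636.8,143,68.4,189.2,30,29.3]); T2=Tp@toolin(0,38.8+72,-10.1); plan(pose(o),T2,1)
im=ctrl.get_image('top'); cv2.imwrite('pics/top5.png',cv2.resize(im[100:260,200:420,::-1],None,fx=3.5,fy=3.5,interpolation=cv2.INTER_CUBIC))
```

```text
t 7.5333 q [ 0.2651  0.3847  1.982  -0.2946  0.4337  1.4324] p [521.68 137.85 315.01]
N 1 row [0.0009, -0.0002, -0.0006, -0.08, 0.06, 0.04]
  residual mm [-0.02 -0.01 -0.03] deg [-0. -0.  0.]
```

View pics/w5.png

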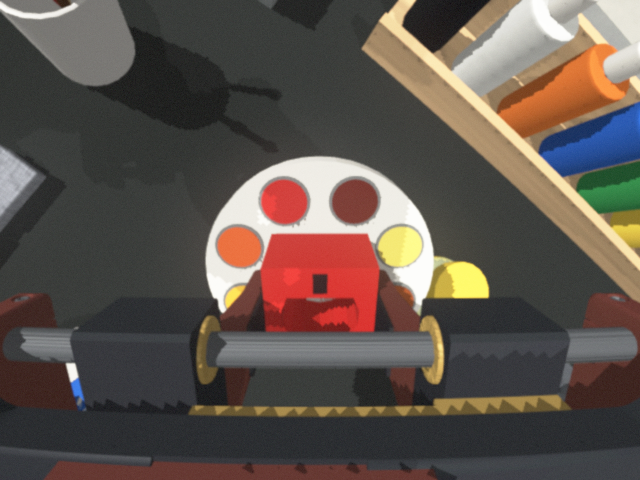

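View pics/top5.png

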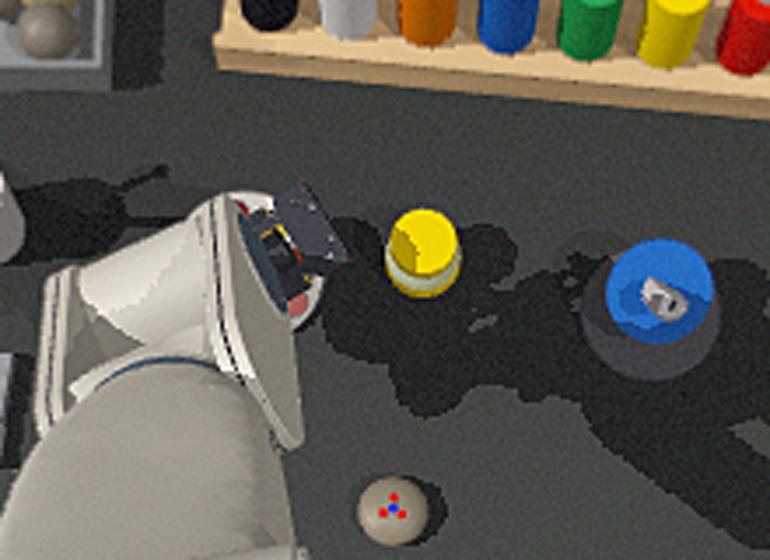

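```bash
cat > inhand.py <<'E'
from kin import *
from post import tf
th=np.linspace(0,2*np.pi,73)
def show(n,Gin,out,box=(190,140,450,340),k=3):
    o=pickle.load(open(f'pics/{n}.pkl','rb')); C=cam('wrist',o); Tw=pose(o)@np.linalg.inv(Gin)
    im=cv2.imread(f'pics/{n}.png'); x0,y0,x1,y1=box; im=cv2.resize(im[y0:y1,x0:x1],None,fx=k,fy=k,interpolation=cv2.INTER_CUBIC)
    for P,c in [(np.c_[60*np.cos(th),60*np.sin(th),12+0*th],(0,255,0)),(np.c_[60*np.cos(th),60*np.sin(th),0*th],(0,200,0)),
      (np.array([[24,24,48],[24,-24,48],[-24,-24,48],[-24,24,48.],[24,24,48]]),(255,0,0)),(np.array([[24,24,12],[24,-24,12.]]),(255,0,0))]:
        u=(proj(C,tf(Tw,P))+.5-[x0,y0])*k; cv2.polylines(im,[np.round(u).astype(int)],False,c,1)
    cv2.imwrite(f'pics/{out}.png',im)
E
python3 -c "
from inhand import *
show('w5',toolin(0,38.8,-10.1),'w5o')"
```

```text
(no output)
```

View pics/w5o.png

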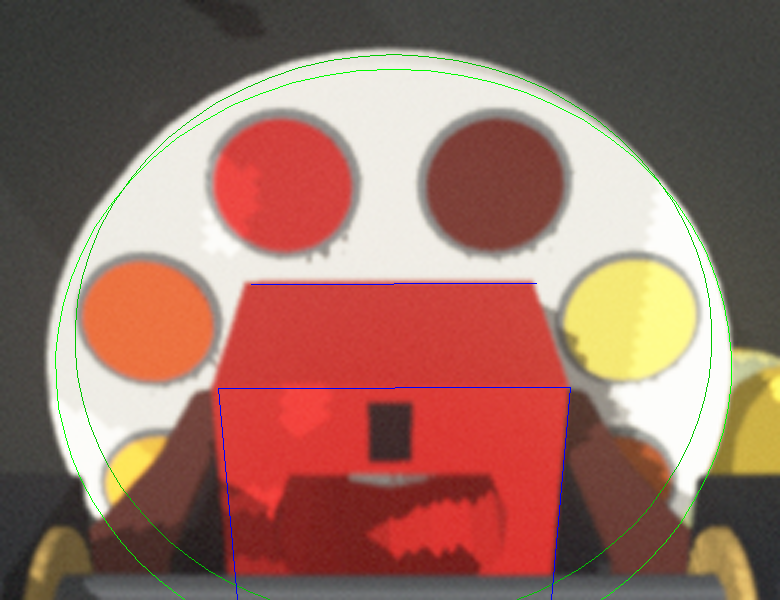

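Run:
```python
from kin import *
from post import frame
o=ctrl.get_obs()
Tp=frame([636.8,143,68.4,189.2,30,29.3]); T=plan(pose(o),Tp@toolin(0,38.8+40,-10.1),4); plan(T,Tp@toolin(0,38.8,-10.1),5)
print('width',o['width'])
```

```text
N 4 row [0.0017, -0.0002, 0.0077, -0.01, 0.01, -0.01]
  residual mm [-0.1  -0.07  0.01] deg [-0.01  0.01  0.  ]
N 5 row [0.0014, -0.0, 0.0079, -0.0, 0.0, 0.0]
  residual mm [-0.07 -0.06 -0.12] deg [-0.01  0.01  0.  ]
width 47.82220634778387
```

>>> {"fn": "jog_arm", "kwargs": {"steps": [[[0.0017,-0.0002,0.0077,0,0,0,1],[0.0017,-0.0002,0.0077,0,0,0,1],[0.0017,-0.0002,0.0077,0,0,0,1],[0.0017,-0.0002,0.0077,0,0,0,1],[0,0,0,0,0,0,1],[0,0,0,0,0,0,1]]]}}

```text
t: 8.13
ee_pos: [538.1, 142.0, 287.6]
orientation: [2.796, 0.942, 0.52]
ft_force: [-0.7, -0.3, -1.8]
width: 48.1
```

```bash
cat > chk.py <<'E'
from kin import *
from post import frame
def chk(Tp,Z,dl,k=0):
    o=ctrl.get_obs(); D=np.linalg.inv(Tp)@pose(o)@np.linalg.inv(toolin(k,Z,dl))
    print('t',round(o['t'],2),'wheel in post mm',D[:3,3].round(2),'deg',R.from_matrix(D[:3,:3]).as_rotvec(degrees=True).round(2),'F post axes',(Tp[:3,:3].T@o['ft_force']).round(1),'M',o['moment'].round(2),'w',round(o['width'],2)); return o
E
python3 -c "
from chk import *
chk(frame([636.8,143,68.4,189.2,30,29.3]),38.8,-10.1)"
```

```text
t 8.13 wheel in post mm [ 0.34  0.86 39.33] deg [0.08 0.04 0.01] F post axes [-1.4  0.6 -1.2] M [-0.01  0.28 -0.01] w 48.1
```

>>> {"fn": "jog_arm", "kwargs": {"steps": [[[0.0014,0.0002,0.0075,0,0,0,1],[0.0014,0.0001,0.0075,0,0,0,1],[0.0014,0.0001,0.0075,0,0,0,1],[0.0013,0,0.007,0,0,0,1],[0.0009,0,0.005,0,0,0,1],[0,0,0,0,0,0,1],[0,0,0,0,0,0,1]]]}}

```text
t: 8.72
ee_pos: [555.6, 144.5, 257.4]
orientation: [2.796, 0.942, 0.519]
ft_force: [1.0, -6.2, -5.2]
width: 48.1
```

```bash
python3 -c "
from chk import *
chk(frame([636.8,143,68.4,189.2,30,29.3]),38.8,-10.1)"
```

```text
t 8.72 wheel in post mm [0.26 0.46 4.37] deg [0.07 0.07 0.02] F post axes [-5.3 -4.2 -4.5] M [-0.81  0.46 -0.32] w 48.11
```

>>> {"fn": "jog_arm", "kwargs": {"steps": [[[0.0004,0.0001,0.002,0,0,0,1],[0.0004,0,0.002,0,0,0,1],[0,0,0,0,0,0,1],[0,0,0,0,0,0,1]]]}}

```text
t: 9.05
ee_pos: [557.4, 144.7, 254.4]
orientation: [2.796, 0.942, 0.519]
ft_force: [-0.0, -5.6, -5.2]
width: 47.8
```

```bash
python3 -c "
from chk import *
chk(frame([636.8,143,68.4,189.2,30,29.3]),38.8,-10.1)"
```

```text
t 9.05 wheel in post mm [0.34 0.36 0.84] deg [0.07 0.06 0.01] F post axes [-5.7 -3.2 -4.1] M [-0.85  0.58 -0.4 ] w 47.77
```

>>> {"fn": "jog_arm", "kwargs": {"steps": [[[0.0003,0.0001,0.0015,0,0,0,1],[0,0,0,0,0,0,1],[0,0,0,0,0,0,1]]]}}

```text
t: 9.3
ee_pos: [558.1, 144.8, 253.2]
orientation: [2.796, 0.942, 0.519]
ft_force: [-1.3, -5.4, -4.1]
width: 48.1
```

```bash
python3 -c "
from chk import *
chk(frame([636.8,143,68.4,189.2,30,29.3]),38.8,-10.1)"
```

```text
t 9.3 wheel in post mm [ 0.32  0.3  -0.54] deg [0.07 0.07 0.01] F post axes [-5.9 -2.5 -2.5] M [-0.88  0.67 -0.32] w 48.08
```

>>> {"fn": "jog_arm", "kwargs": {"steps": [[[0,0.0001,0.0012,0,0,0,1],[0,0,0.0012,0,0,0,1],[0,0,0,0,0,0,1],[0,0,0,0,0,0,1]]]}}

```text
t: 9.63
ee_pos: [559.0, 144.9, 251.3]
orientation: [2.796, 0.942, 0.52]
ft_force: [-3.9, -3.6, 0.3]
width: 47.9
```

```bash
python3 -c "
from chk import *
chk(frame([636.8,143,68.4,189.2,30,29.3]),38.8,-10.1)"
```

```text
t 9.63 wheel in post mm [ 0.3   0.33 -2.64] deg [0.06 0.03 0.02] F post axes [-4.6 -0.7  2.5] M [-0.72  0.65 -0.26] w 47.89
```

>>> {"fn": "jog_arm", "kwargs": {"steps": [[[0.0001,0,0.0012,0,0,0,1],[0.0001,0,0.001,0,0,0,1],[0,0,0,0,0,0,1],[0,0,0,0,0,0,1]]]}}

```text
t: 9.97
ee_pos: [559.2, 145.0, 251.0]
orientation: [2.796, 0.942, 0.52]
ft_force: [-19.4, -4.0, 22.0]
width: 47.9
```

```bash
python3 -c "
from chk import *
chk(frame([636.8,143,68.4,189.2,30,29.3]),38.8,-10.1); snap('w6')
cv2.imwrite('pics/scene6.png',cv2.resize(ctrl.get_image('scene')[210:330,340:480,::-1],None,fx=5,fy=5,interpolation=cv2.INTER_CUBIC))"
```

```text
t 9.97 wheel in post mm [ 0.36  0.37 -2.96] deg [0.04 0.03 0.02] F post axes [-5.8  2.3 29. ] M [-0.68  1.53 -0.37] w 47.89
t 9.9667 q [ 0.2599  0.5389  1.9239 -0.3693  0.3411  1.5087] p [559.15 145.05 251.  ]
```

View pics/scene6.png

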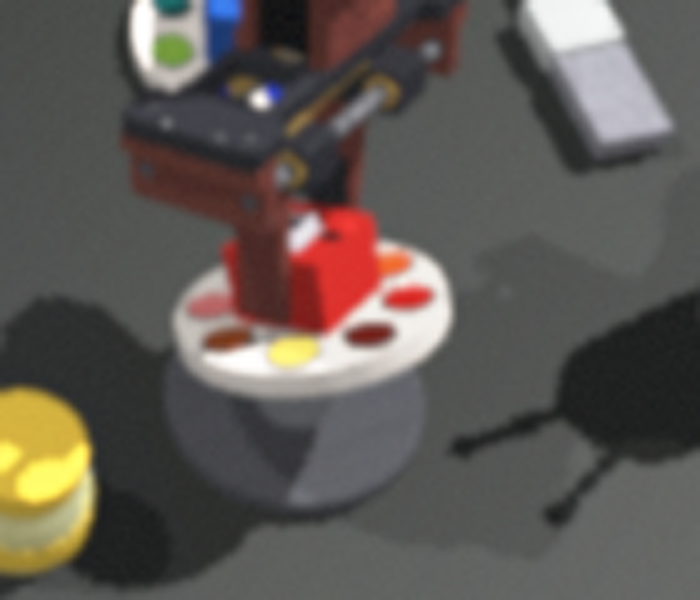

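>>> {"fn": "jog_arm", "kwargs": {"steps": [[[0,0,0,0,0,0,-1],[0,0,0,0,0,0,-1],[0,0,0,0,0,0,-1],[0,0,0,0,0,0,-1],[0,0,0,0,0,0,-1],[-0.0018,0,-0.01,0,0,0,-1],[-0.0036,0,-0.02,0,0,0,-1],[-0.0054,0,-0.03,0,0,0,-1],[-0.0063,0,-0.035,0,0,0,-1],[0,0,0,0,0,0,-1]]]}}

```text
t: 10.9
ee_pos: [511.6, 137.1, 337.6]
orientation: [2.795, 0.941, 0.53]
ft_force: [1.2, 0.3, 0.1]
width: 87.8
```

```bash
python3 -c "
from chk import *
chk(frame([636.8,143,68.4,189.2,30,29.3]),38.8,-10.1); snap('w7')"
```

```text
t 10.9 wheel in post mm [ 2.87 -0.97 95.91] deg [-0.07 -0.34  0.01] F post axes [ 1.1 -0.4 -0.5] M [0.02 0.16 0.04] w 87.8
t 10.9 q [ 0.269   0.3334  1.992  -0.2768  0.4668  1.4156] p [511.63 137.08 337.55]
```

View pics/w7.png

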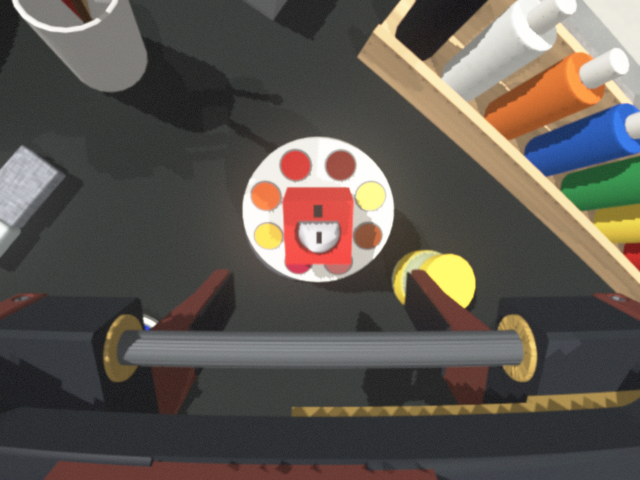

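Run:
```python
from kin import *
o=ctrl.get_obs()
T=plan(pose(o),mk(tilt(180,14,0),[470,-110,340]),10); a=ik(T,[-.2,.26,2.07,0,.6,1.6]); print(a)
plan(T,mk(tilt(180,20,-5),[455,-205,320]),3)
```

```text
N 10 row [-0.0126, 0.0222, -0.001, 0.4, -0.72, 3.73]
  residual mm [ 0.05 -0.23 -0.07] deg [-0.04  0.01  0.05]
(array([-0.27243661,  0.27773136,  2.05276298,  0.12039389,  0.57903428,
        1.20433642]), np.float64(1.7053025658242404e-15), True)
N 3 row [-0.0057, 0.0318, 0.005, 0.08, 2.0, 1.79]
  residual mm [ 0.12 -0.03 -0.14] deg [-0.    0.   -0.01]
```

>>> {"fn": "jog_arm", "kwargs": {"steps": [[[-0.0126,0.0222,-0.001,0.4,-0.72,3.73,-1],[-0.0126,0.0222,-0.001,0.4,-0.72,3.73,-1],[-0.0126,0.0222,-0.001,0.4,-0.72,3.73,-1],[-0.0126,0.0222,-0.001,0.4,-0.72,3.73,-1],[-0.0126,0.0222,-0.001,0.4,-0.72,3.73,-1],[-0.0126,0.0222,-0.001,0.4,-0.72,3.73,-1],[-0.0126,0.0222,-0.001,0.4,-0.72,3.73,-1],[-0.0126,0.0222,-0.001,0.4,-0.72,3.73,-1],[-0.0126,0.0222,-0.001,0.4,-0.72,3.73,-1],[-0.0126,0.0222,-0.001,0.4,-0.72,3.73,-1],[0,0,0,0,0,0,-1],[0,0,0,0,0,0,-1],[0,0,0,0,0,0,-1]]]}}

```text
t: 12.03
ee_pos: [470.6, -110.2, 337.0]
orientation: [3.118, 0.002, 0.374]
ft_force: [-0.5, 0.1, -0.4]
width: 87.7
```

```bash
python3 -c "
from h import *
snap('w8')"
```

```text
t 12.0333 q [-0.2712  0.2842  2.0521  0.1147  0.5775  1.2096] p [ 470.61 -110.24  337.01]
```

>>> {"fn": "jog_arm", "kwargs": {"steps": [[[-0.0057,0.0318,0.005,0,2,1.79,-1],[-0.0057,0.0318,0.005,0,2,1.79,-1],[-0.0057,0.0318,0.005,0,2,1.79,-1],[0,0,0,0,0,0,-1],[0,0,0,0,0,0,-1],[0,0,0,0,0,0,-1]]]}}

```text
t: 12.58
ee_pos: [455.5, -204.3, 317.6]
orientation: [-3.082, 0.142, -0.534]
ft_force: [0.2, -0.2, 0.6]
width: 88.3
```

```bash
python3 -c "
from h import *
snap('w9')
im=ctrl.get_image('scene'); cv2.imwrite('pics/scene9.png',im[:,:,::-1])
cv2.imwrite('pics/s9c.png',cv2.resize(im[210:330,340:480,::-1],None,fx=5,fy=5,interpolation=cv2.INTER_CUBIC))
a=cv2.imread('pics/w8.png');b=cv2.imread('pics/w9.png')
cv2.imwrite('pics/w89.png',np.hstack([cv2.resize(a,(400,300)),cv2.resize(b,(400,300))]))"
```

```text
t 12.5833 q [-0.4843  0.3339  2.0539  0.3431  0.4693  0.8941] p [ 455.48 -204.26  317.61]
```

View pics/w89.png

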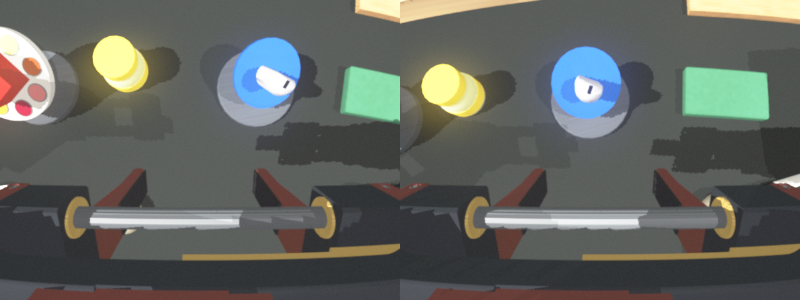

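View pics/s9c.png

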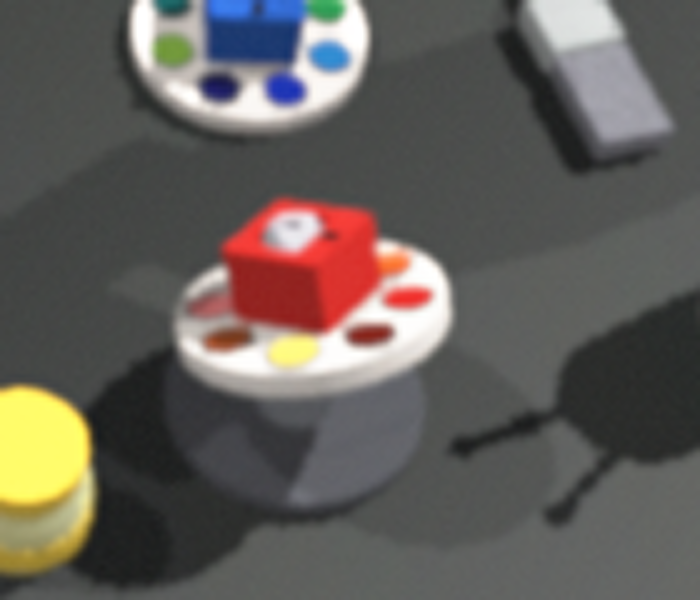

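Run:
```python
from h import *
a=cv2.imread('pics/w8.png')[85:165,400:480];b=cv2.imread('pics/w9.png')[100:180,260:340]
cv2.imwrite('pics/w89c.png',np.hstack([cv2.resize(x,(400,400),interpolation=cv2.INTER_CUBIC) for x in (a,b)]))
```

```text
(no output)
```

View pics/w89c.png

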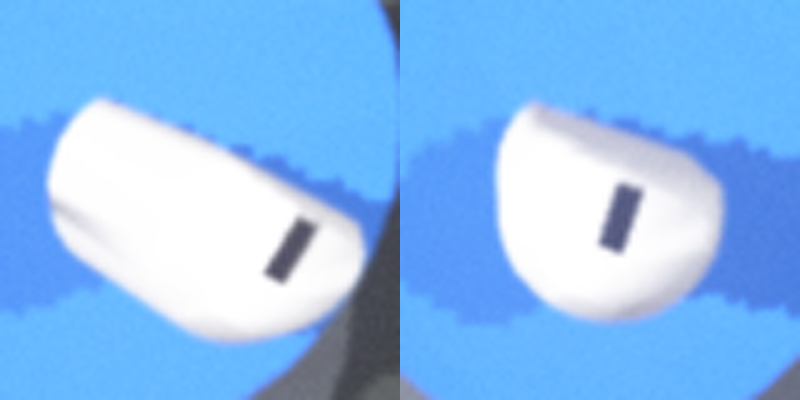

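Run:
```python
from post import *
C={n:cam('wrist',pickle.load(open(f'pics/{n}.pkl','rb'))) for n in ['w8','w9']}; C['top0']=cam('top');C['scene0']=cam('scene')
B={'w8':(365,50,490,180),'w9':(235,65,360,195),'top0':(360,155,415,205),'scene0':(222,290,282,328)}
H={n:hullpts(n,B[n],'blue')[0] for n in B}
for n in H: print(n,H[n].min(0),H[n].max(0),len(H[n]))
mark={'w8':[(461.2,128.8),(454.6,140.2)],'w9':[(305.6,136.8),(302.0,149.4)]}
def run(use,ft):
  def f(p):
    q=p.copy()
    if not ft: q[4]=30
    T=frame(q); out=[]
    for n in use: out.append(polydist(proj(C[n],tf(T,rim)),H[n])*np.sqrt(20/len(H[n])))
    for n in mark: out.append(3*(proj(C[n],tf(T,[[q[6],0,52],[q[7],0,52]]))-mark[n]).ravel())
    return np.concatenate(out)
  r=least_squares(f,np.array([632,-198,66,180,30,-10,4,-4.]),diff_step=1e-4); print(use,np.round(r.x,2),round(r.cost,2)); return r.x
run(['w8','w9'],False);p=run(['w8','w9'],True);run(['w8','w9','top0'],False);run(['w8','w9','top0','scene0'],False)
p[4]=30;np.save('bluepost.npy',p);T=frame(p)
for n in ['w8','w9']: overlay(n,C[n],T,(B[n][0],B[n][1],B[n][0]+125,B[n][1]+130),n+'o',3)
cv2.imwrite('pics/ovb.png',np.hstack([cv2.imread('pics/w8o.png'),cv2.imread('pics/w9o.png')]))
```

```text
w8 [372  59] [481 173] 50
w9 [241  74] [354 190] 45
top0 [373 168] [403 197] 20
scene0 [232 296] [271 321] 21
['w8', 'w9'] [ 6.33220e+02 -1.96110e+02  6.82600e+01  1.92120e+02  4.86112e+03
 -3.32500e+01  4.36000e+00 -3.81000e+00] 14.71
['w8', 'w9'] [ 633.23 -196.12   68.26  192.25   29.89  -33.31    4.23   -3.94] 14.7
['w8', 'w9', 'top0'] [ 6.3321e+02 -1.9608e+02  6.8270e+01  1.9216e+02  7.6230e+03 -3.3220e+01
  4.3800e+00 -3.7900e+00] 15.61
['w8', 'w9', 'top0', 'scene0'] [ 6.337300e+02 -1.962300e+02  6.742000e+01  1.923400e+02  5.041719e+04
 -3.367000e+01  4.180000e+00 -4.030000e+00] 40.68
```

View pics/ovb.png

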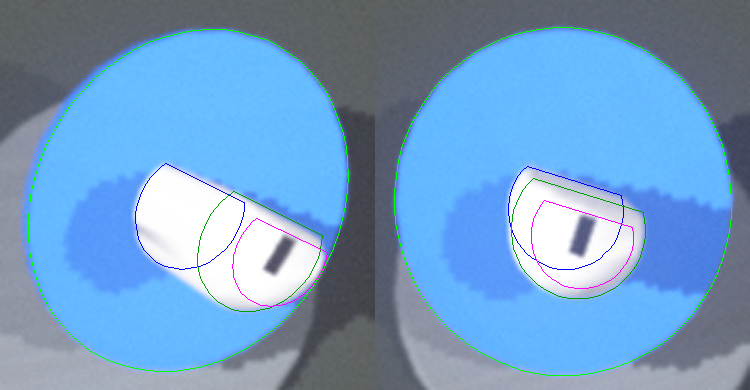

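Run:
```python
from kin import *
from post import frame
Tp=frame(np.load('bluepost.npy')); print(Tp.round(3))
Tw=mk(Rz(np.radians(-8)),[416,198,0])
for k in [-1,0,1,2]:
  for dl in [-10,0,10]:
    print('k',k,dl)
    for Z in [137,37]:
        a=ik(Tw@toolin(k,Z,dl),[.43,.4,2,0,.7,1]); print(' pick',a[0].round(2),round(a[1],3),a[2])
    for Z in [110,37]:
        a=ik(Tp@toolin(k,Z,dl),[-.4,.4,2,.5,.3,.5]); print(' place',a[0].round(2),round(a[1],3),a[2])
```

```text
[[ 8.24000e-01  2.87000e-01 -4.89000e-01  6.33234e+02]
 [-3.83000e-01  9.18000e-01 -1.06000e-01 -1.96119e+02]
 [ 4.18000e-01  2.75000e-01  8.66000e-01  6.82650e+01]
 [ 0.00000e+00  0.00000e+00  0.00000e+00  1.00000e+00]]
k -1 -10
 pick [0.32 0.33 2.11 0.27 0.64 3.39] 0.0 False
 pick [0.32 0.55 2.14 0.41 0.4  3.23] 0.0 False
 place [-0.61  0.47  1.96  1.03  0.65  2.03] 0.0 True
 place [-0.56  0.61  1.92  1.17  0.58  1.9 ] 0.0 True
k -1 0
 pick [ 0.42  0.35  2.06 -0.    0.73  3.7 ] 0.0 False
 pick [0.42 0.56 2.09 0.   0.5  3.7 ] 0.0 False
 place [-0.52  0.42  1.98  0.83  0.47  2.29] 0.0 True
 place [-0.48  0.56  1.94  1.    0.39  2.14] 0.0 True
k -1 10
 pick [ 0.51  0.4   2.   -0.18  0.86  3.92] 0.0 False
 pick [ 0.51  0.59  2.02 -0.23  0.65  3.98] 0.0 False
 place [-0.42  0.4   1.99  0.39  0.35  2.79] 0.0 False
 place [-0.38  0.54  1.95  0.48  0.24  2.72] 0.0 False
k 0 -10
 pick [0.37 0.41 1.97 0.11 0.92 2.  ] 0.0 True
 pick [0.37 0.6  2.   0.13 0.7  1.97] 0.0 True
 place [-0.51  0.45  1.87  0.53  0.67  1.  ] 0.0 True
 place [-0.47  0.58  1.83  0.6   0.57  0.96] 0.0 True
k 0 0
 pick [
[... 1044 characters left out ...]
  1.92  1.17  0.58 -1.24] 0.0 True
k 2 -10
 pick [ 0.48  0.31  2.15 -0.19  0.55 -0.79] 0.0 True
 pick [ 0.48  0.54  2.18 -0.34  0.3  -0.63] 0.0 True
 place [-0.53  0.42  2.09  1.45  0.36 -3.03] 0.0 False
 place [-0.48  0.57  2.04 -1.35 -0.33 -0.22] 0.0 False
k 2 0
 pick [ 0.42  0.35  2.06 -0.    0.73 -1.01] 0.0 True
 pick [ 0.42  0.56  2.09 -0.    0.5  -1.01] 0.0 True
 place [-0.52  0.42  1.98  0.83  0.47 -2.43] 0.0 True
 place [-0.48  0.56  1.94  1.    0.39 -2.58] 0.0 False
k 2 10
 pick [ 0.37  0.41  1.97  0.11  0.92 -1.14] 0.0 True
 pick [ 0.37  0.6   2.    0.13  0.7  -1.17] 0.0 True
 place [-0.51  0.45  1.87  0.53  0.67 -2.14] 0.0 True
 place [-0.47  0.58  1.83  0.6   0.57 -2.18] 0.0 True
```

Run:
```python
from kin import *
o=ctrl.get_obs(); Tw=mk(Rz(np.radians(-8)),[416,198,0])
T=Tw@toolin(0,137,-10); print(np.round(T[:3,3])); plan(pose(o),T,12)
```

```text
[444. 194. 298.]
N 12 row [-0.0049, -0.0328, 0.0017, -0.15, -2.47, 0.24]
  residual mm [-0.08 -0.07  0.39] deg [0.07 0.05 0.04]
```

>>> {"fn": "jog_arm", "kwargs": {"steps": [[[-0.0049,-0.0328,0.0017,-0.15,-2.47,0.24,-1],[-0.0049,-0.0328,0.0017,-0.15,-2.47,0.24,-1],[-0.0049,-0.0328,0.0017,-0.15,-2.47,0.24,-1],[-0.0049,-0.0328,0.0017,-0.15,-2.47,0.24,-1],[-0.0049,-0.0328,0.0017,-0.15,-2.47,0.24,-1],[-0.0049,-0.0328,0.0017,-0.15,-2.47,0.24,-1],[-0.0049,-0.0328,0.0017,-0.15,-2.47,0.24,-1],[-0.0049,-0.0328,0.0017,-0.15,-2.47,0.24,-1],[-0.0049,-0.0328,0.0017,-0.15,-2.47,0.24,-1],[-0.0049,-0.0328,0.0017,-0.15,-2.47,0.24,-1],[-0.0049,-0.0328,0.0017,-0.15,-2.47,0.24,-1],[-0.0049,-0.0328,0.0017,-0.15,-2.47,0.24,-1],[0,0,0,0,0,0,-1],[0,0,0,0,0,0,-1],[0,0,0,0,0,0,-1]]]}}

```text
t: 13.93
ee_pos: [444.1, 193.4, 297.8]
orientation: [-3.112, 0.216, 0.273]
ft_force: [-0.3, -0.5, -0.1]
width: 87.9
```

```bash
python3 -c "
from h import *
snap('w10')"
```

```text
t 13.9333 q [0.3644 0.412  1.9697 0.1041 0.9168 2.004 ] p [444.05 193.35 297.8 ]
```

View pics/w10.png

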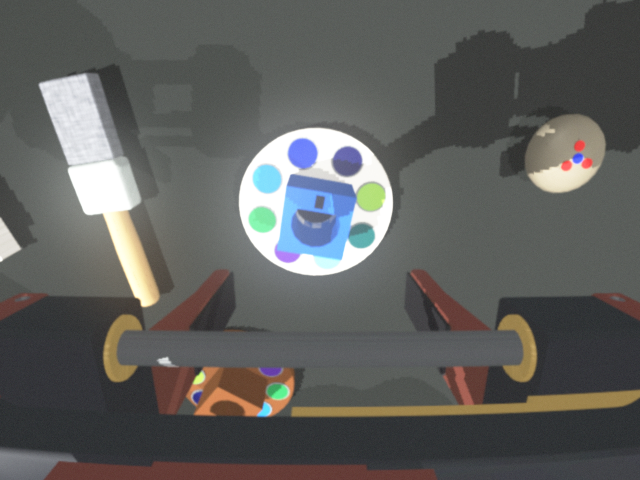

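Run:
```python
from h import *
im=cv2.imread('pics/w10.png'); c=im[155:275,255:375]; cv2.imwrite('pics/w10c.png',cv2.resize(c,(600,600),interpolation=cv2.INTER_CUBIC))
```

```text
(no output)
```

View pics/w10c.png

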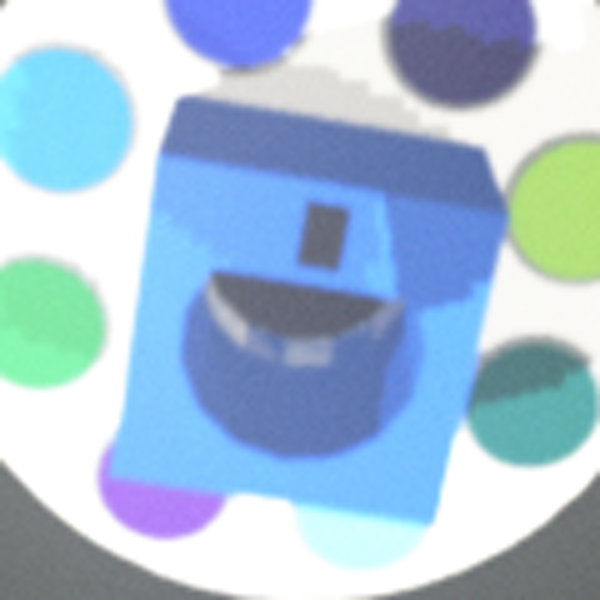

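Run:
```python
from kin import *
C=cam('wrist',pickle.load(open('pics/w10.pkl','rb')))
P=np.array([[24,24,48],[24,-24,48],[-24,-24,48],[-24,24,48.],[24,24,12],[24,-24,12]]); uv=np.array([(162,155),(506,214),(432,525),(109,478),(182,97),(487,150)])/5+[255,155]-.4
r=fitwheel([(C,P,uv)],[416,198,0,-8]); print(r.fun.reshape(-1,2).round(1))
r=fitwheel([(C,P[:4],uv[:4])],[416,198,0,-8])
o=ctrl.get_obs(); Tw=mk(Rz(np.radians(r.x[3])),[*r.x[:2],0])
T=Tw@toolin(0,97,-10); plan(pose(o),T,2)
```

```text
wheel x y z yaw [418.97 199.96  -2.42 -18.45] rms 0.54
[[-0.6  0.2]
 [ 0.4  0.9]
 [ 0.6  0.3]
 [ 0.6 -1. ]
 [-0.5 -0.5]
 [-0.4  0. ]]
wheel x y z yaw [419.2  200.07  -2.06 -18.36] rms 0.58
N 2 row [0.0046, 0.0006, 0.0196, 0.94, 0.01, 5.08]
  residual mm [-0.04 -0.07  0.09] deg [ 0.   -0.01  0.01]
```

>>> {"fn": "jog_arm", "kwargs": {"steps": [[[0.0046,0.0006,0.0196,0.94,0,5.08,-1],[0.0046,0.0006,0.0196,0.94,0,5.08,-1],[0,0,0,0,0,0,-1],[0,0,0,0,0,0,-1],[0,0,0,0,0,0,-1]]]}}

```text
t: 14.4
ee_pos: [446.8, 190.6, 258.2]
orientation: [-3.062, 0.494, 0.268]
ft_force: [0.5, -0.1, -0.7]
width: 88.0
```

```bash
python3 -c "
from h import *
snap('w11')
im=cv2.imread('pics/w11.png'); cv2.imwrite('pics/w11c.png',cv2.resize(im[150:310,240:400],(640,640)[:2] and (600,600),interpolation=cv2.INTER_CUBIC))"
```

```text
t 14.4 q [0.3501 0.4817 1.9871 0.1494 0.8157 2.1305] p [446.84 190.57 258.2 ]
```

View pics/w11c.png

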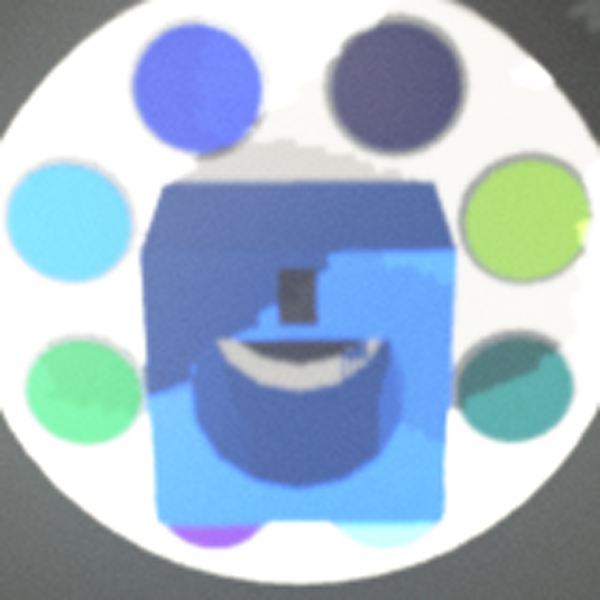

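Run:
```python
from kin import *
C0,C=[cam('wrist',pickle.load(open(f'pics/{n}.pkl','rb'))) for n in ('w10','w11')]
P=np.array([[24,24,48],[24,-24,48],[-24,-24,48],[-24,24,48.],[24,24,12],[24,-24,12]]); uv0=np.array([(162,155),(506,214),(432,525),(109,478),(182,97),(487,150)])/5+[255,155]-.4
uv=np.array([(141,246),(455,246),(443,523),(158,523),(162,184),(434,183)])/3.75+[240,150]-.4
r=fitwheel([(C,P,uv)],[416,198,0,-8]); r=fitwheel([(C,P,uv),(C0,P,uv0)],[416,198,0,-8])
o=ctrl.get_obs(); Tw=mk(Rz(np.radians(r.x[3])),[*r.x[:2],0])
T=Tw@toolin(0,38,-10); plan(pose(o),T,3); print(T[:3,3])
```

```text
wheel x y z yaw [419.82 200.07  -0.88 -18.08] rms 0.68
wheel x y z yaw [419.48 199.97  -1.32 -18.24] rms 0.71
N 3 row [0.0032, -0.0, 0.0197, -0.03, -0.01, -0.03]
  residual mm [ 0.09 -0.11  0.06] deg [ 0.01  0.01 -0.01]
[446.36004373 191.11755597 198.52366374]
```

>>> {"fn": "jog_arm", "kwargs": {"steps": [[[0.0032,0,0.0197,0,0,0,-1],[0.0032,0,0.0197,0,0,0,-1],[0.0032,0,0.0197,0,0,0,-1],[0,0,0,0,0,0,-1],[0,0,0,0,0,0,-1],[0,0,0,0,0,0,-1]]]}}

```text
t: 14.95
ee_pos: [446.3, 191.5, 198.8]
orientation: [-3.061, 0.495, 0.267]
ft_force: [0.3, -0.4, 0.3]
width: 87.7
```

Run:
```python
from chk import *
chk(mk(Rz(np.radians(-18.2)),[419.5,200,0]),38,-10)
```

```text
t 14.95 wheel in post mm [-0.07  0.68  0.29] deg [ 0.08 -0.03 -0.19] F post axes [ 0.4 -0.3  0.3] M [ 0.05 -0.07  0.01] w 87.75
```

Centred within 0.7 mm; closing.

>>> {"fn": "jog_arm", "kwargs": {"steps": [[[0,0,0,0,0,0,1],[0,0,0,0,0,0,1],[0,0,0,0,0,0,1],[0,0,0,0,0,0,1],[0,0,0,0,0,0,1],[0,0,0,0,0,0,1],[0,0,0,0,0,0,1],[0,0,0,0,0,0,1],[0,0,0,0,0,0,1]]]}}

```text
t: 15.7
ee_pos: [445.9, 191.4, 197.7]
orientation: [-3.062, 0.496, 0.269]
ft_force: [0.3, -0.6, 3.7]
width: 47.5
```

Run:
```python
from chk import *
o=chk(mk(Rz(np.radians(-18.2)),[419.5,200,0]),38,-10)
T0=pose(o); T1=T0.copy(); T1[2,3]+=90; T0=plan(T0,T1,3)
Tp=frame(np.load('bluepost.npy')); T2=Tp@toolin(0,38.3+72,-10.0); print(T2[:3,3].round(1)); plan(T0,T2,13)
```

```text
t 15.7 wheel in post mm [-0.71  0.21 -0.76] deg [ 0.02  0.04 -0.22] F post axes [ 0.5 -0.5  3.7] M [-0.04  0.05 -0.01] w 47.47
N 3 row [-0.0052, -0.0, -0.0295, -0.0, -0.0, -0.0]
  residual mm [-0.09 -0.03 -0.12] deg [-0. -0. -0.]
[ 524.2 -235.7  314.6]
N 13 row [0.0165, 0.0286, -0.0054, 1.24, 1.96, -0.02]
  residual mm [-0.47  0.44 -0.23] deg [-0.05  0.01  0.02]
```

Run:
```python
from chk import *
o=ctrl.get_obs()
T0=pose(o); T1=T0.copy(); T1[2,3]+=90; T0=plan(T0,T1,3)
Tp=frame(np.load('bluepost.npy'))@mk(np.eye(3),[-.7,0,0]); T2=Tp@toolin(0,37.2+72,-10.0); print(T2[:3,3].round(1)); plan(T0,T2,13)
```

```text
N 3 row [-0.0052, -0.0, -0.0295, -0.0, -0.0, -0.0]
  residual mm [-0.09 -0.03 -0.12] deg [-0. -0. -0.]
[ 524.2 -235.3  313.4]
N 13 row [0.0165, 0.0286, -0.0053, 1.24, 1.96, -0.02]
  residual mm [-0.66  0.25 -0.25] deg [-0.05  0.01  0.02]
```

>>> {"fn": "jog_arm", "kwargs": {"steps": [[[-0.0052,0,-0.0295,0,0,0,1],[-0.0052,0,-0.0295,0,0,0,1],[-0.0052,0,-0.0295,0,0,0,1],[0.0165,0.0286,-0.0053,1.24,1.96,-0.02,1],[0.0165,0.0286,-0.0053,1.24,1.96,-0.02,1],[0.0165,0.0286,-0.0053,1.24,1.96,-0.02,1],[0.0165,0.0286,-0.0053,1.24,1.96,-0.02,1],[0.0165,0.0286,-0.0053,1.24,1.96,-0.02,1],[0.0165,0.0286,-0.0053,1.24,1.96,-0.02,1],[0.0165,0.0286,-0.0053,1.24,1.96,-0.02,1],[0.0165,0.0286,-0.0053,1.24,1.96,-0.02,1],[0.0165,0.0286,-0.0053,1.24,1.96,-0.02,1],[0.0165,0.0286,-0.0053,1.24,1.96,-0.02,1],[0.0165,0.0286,-0.0053,1.24,1.96,-0.02,1],[0.0165,0.0286,-0.0053,1.24,1.96,-0.02,1],[0.0165,0.0286,-0.0053,1.24,1.96,-0.02,1],[0,0,0,0,0,0,1],[0,0,0,0,0,0,1],[0,0,0,0,0,0,1]]]}}

```text
t: 17.28
ee_pos: [524.3, -234.9, 312.6]
orientation: [-2.832, 0.49, -0.451]
ft_force: [1.3, -0.2, -1.7]
width: 47.9
```

Run:
```python
from chk import *
from inhand import show
Tp=frame(np.load('bluepost.npy'))@mk(np.eye(3),[-.7,0,0])
chk(Tp,37.2,-10); o=snap('w12'); show('w12',mk(np.eye(3),[-.7,0,0])@toolin(0,37.2,-10),'w12o')
T=plan(pose(o),Tp@toolin(0,37.2+40,-10),4); plan(T,Tp@toolin(0,37.2+4,-10),5)
```

```text
t 17.28 wheel in post mm [-0.87  0.36 71.29] deg [ 0.05  0.13 -0.04] F post axes [ 0.4 -0.3 -2.1] M [-0.05  0.27  0.  ] w 47.94
t 17.2833 q [-0.5122  0.4506  1.8746  0.5353  0.6666  1.0009] p [ 524.27 -234.91  312.59]
N 4 row [0.0015, 0.0, 0.0077, -0.01, 0.03, -0.01]
  residual mm [-0.12  0.2  -0.13] deg [-0.01  0.01  0.01]
N 5 row [0.0012, 0.0, 0.0071, -0.0, 0.0, 0.0]
  residual mm [ 0.13  0.21 -0.18] deg [-0.01  0.01  0.01]
```

View pics/w12o.png

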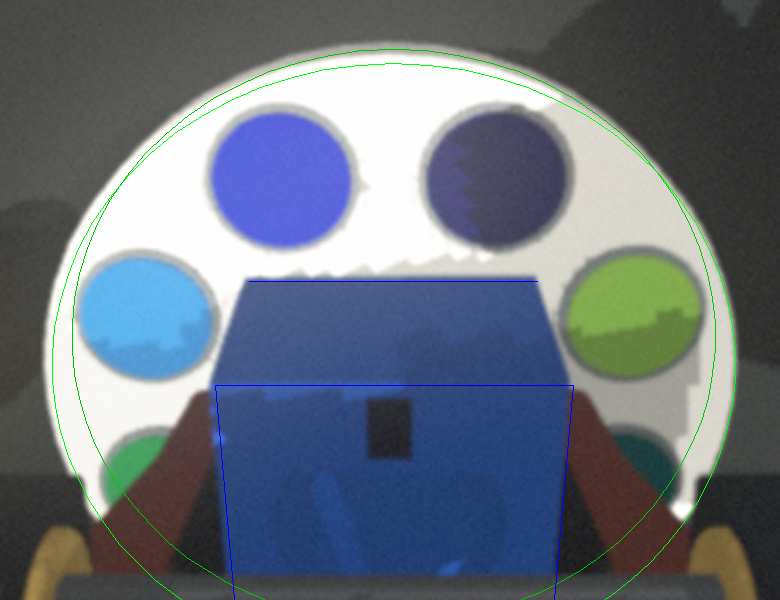

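Wheel sits in the hand as modelled (hub edges within about 1 px). Going over the tip.

>>> {"fn": "jog_arm", "kwargs": {"steps": [[[0.0015,0,0.0077,0,0,0,1],[0.0015,0,0.0077,0,0,0,1],[0.0015,0,0.0077,0,0,0,1],[0.0015,0,0.0077,0,0,0,1],[0,0,0,0,0,0,1],[0,0,0,0,0,0,1]]]}}

```text
t: 17.83
ee_pos: [540.7, -231.6, 285.3]
orientation: [-2.832, 0.488, -0.451]
ft_force: [-2.0, -0.4, -1.6]
width: 47.5
```

Run:
```python
from chk import *
Tp=frame(np.load('bluepost.npy'))@mk(np.eye(3),[-.7,0,0])
chk(Tp,37.2,-10)
```

```text
t 17.83 wheel in post mm [ 0.08  0.75 39.28] deg [0.08 0.12 0.01] F post axes [-2.2 -1.3 -0.4] M [-0.06  0.48  0.01] w 47.52
```

>>> {"fn": "jog_arm", "kwargs": {"steps": [[[0.0012,0.0002,0.0075,0,0,0,1],[0.0012,0.0001,0.0075,0,0,0,1],[0.0012,0.0001,0.0075,0,0,0,1],[0.0012,0,0.007,0,0,0,1],[0.0008,0,0.005,0,0,0,1],[0,0,0,0,0,0,1],[0,0,0,0,0,0,1]]]}}

```text
t: 18.42
ee_pos: [557.2, -228.4, 255.1]
orientation: [-2.832, 0.489, -0.452]
ft_force: [-2.8, 0.2, -5.8]
width: 48.0
```

Run:
```python
from chk import *
Tp=frame(np.load('bluepost.npy'))@mk(np.eye(3),[-.7,0,0])
chk(Tp,37.2,-10)
```

```text
t 18.42 wheel in post mm [-0.04  0.09  4.68] deg [0.06 0.08 0.01] F post axes [-4.8 -2.2 -3.7] M [-0.19  0.85  0.05] w 47.97
```

>>> {"fn": "jog_arm", "kwargs": {"steps": [[[0.0003,0,0.002,0,0,0,1],[0.0003,0,0.002,0,0,0,1],[0.0002,0,0.0015,0,0,0,1],[0,0,0,0,0,0,1],[0,0,0,0,0,0,1]]]}}

```text
t: 18.83
ee_pos: [559.5, -227.8, 250.8]
orientation: [-2.832, 0.489, -0.453]
ft_force: [-4.6, 0.2, -4.6]
width: 48.1
```

Run:
```python
from chk import *
Tp=frame(np.load('bluepost.npy'))@mk(np.eye(3),[-.7,0,0])
chk(Tp,37.2,-10)
```

```text
t 18.83 wheel in post mm [-0.06  0.06 -0.22] deg [0.06 0.05 0.01] F post axes [-5.8 -2.4 -1.7] M [-0.11  1.03  0.07] w 48.08
```

>>> {"fn": "jog_arm", "kwargs": {"steps": [[[0.0001,0,0.0012,0,0,0,1],[0.0001,0,0.0012,0,0,0,1],[0,0,0,0,0,0,1],[0,0,0,0,0,0,1]]]}}

```text
t: 19.17
ee_pos: [560.4, -227.5, 249.2]
orientation: [-2.832, 0.488, -0.454]
ft_force: [-6.7, 0.7, 1.1]
width: 47.9
```

Run:
```python
from chk import *
Tp=frame(np.load('bluepost.npy'))@mk(np.eye(3),[-.7,0,0])
chk(Tp,37.2,-10)
```

```text
t 19.17 wheel in post mm [ 0.    0.15 -2.09] deg [0.06 0.02 0.02] F post axes [-5.3 -1.   4.2] M [-0.17  1.16  0.13] w 47.86
```

>>> {"fn": "jog_arm", "kwargs": {"steps": [[[0.0001,0,0.001,0,0,0,1],[0.0001,0,0.001,0,0,0,1],[0,0,0,0,0,0,1],[0,0,0,0,0,0,1]]]}}

```text
t: 19.5
ee_pos: [560.8, -227.4, 248.8]
orientation: [-2.832, 0.487, -0.454]
ft_force: [-18.0, 0.5, 16.8]
width: 47.9
```

Run:
```python
from chk import *
Tp=frame(np.load('bluepost.npy'))@mk(np.eye(3),[-.7,0,0])
chk(Tp,37.2,-10)
```

```text
t 19.5 wheel in post mm [ 0.1   0.35 -2.62] deg [0.1  0.01 0.07] F post axes [-8.  -0.1 23.3] M [-0.08  2.04  0.43] w 47.89
```

>>> {"fn": "jog_arm", "kwargs": {"steps": [[[0,0,0.0005,0,0,0,1],[0,0,0,0,0,0,-1],[0,0,0,0,0,0,-1],[0,0,0,0,0,0,-1],[0,0,0,0,0,0,-1],[0,0,0,0,0,0,-1],[-0.0018,0,-0.01,0,0,0,-1],[-0.0036,0,-0.02,0,0,0,-1],[-0.0054,0,-0.03,0,0,0,-1],[-0.0063,0,-0.035,0,0,0,-1],[0,0,0,0,0,0,-1],[0,0,0,0,0,0,-1]]]}}

```text
t: 20.5
ee_pos: [514.2, -237.9, 332.2]
orientation: [-2.833, 0.489, -0.46]
ft_force: [0.3, -0.7, -0.1]
width: 88.1
```

Run:
```python
from chk import *
from inhand import show
o=snap('w13'); 
for nm,n in [('scene','scene13'),('top','top13')]: cv2.imwrite(f'pics/{n}.png',ctrl.get_image(nm)[:,:,::-1])
# overlay of home wheel: blue in wrist
from post import tf
def ov(im,C,Tw,box,k):
    x0,y0,x1,y1=box; im=cv2.resize(im[y0:y1,x0:x1],None,fx=k,fy=k,interpolation=cv2.INTER_CUBIC); th=np.linspace(0,6.2832,73)
    for P,c in [(np.c_[60*np.cos(th),60*np.sin(th),12+0*th],(0,255,0)),(np.c_[60*np.cos(th),60*np.sin(th),0*th],(0,160,0)),(np.array([[24,24,48],[24,-24,48],[-24,-24,48],[-24,24,48.],[24,24,48]]),(255,0,255))]:
        u=(proj(C,tf(Tw,P))+.5-[x0,y0])*k; cv2.polylines(im,[np.round(u).astype(int)],False,c,1)
    return im
pb=np.load('bluepost.npy').copy(); Tb=frame(pb)@mk(np.eye(3),[0,0,-2.6]); Tr=frame([636.8,143,68.4,189.2,30,29.3])@mk(np.eye(3),[0,0,-2.9])
sc=cv2.imread('pics/scene13.png'); S=cam('scene')
a=ov(sc,S,Tb,(200,250,300,350),4);b=ov(sc,S,Tr,(350,220,450,320),4); cv2.imwrite('pics/hom.png',np.hstack([a,b]))
cv2.imwrite('pics/homw.png',ov(cv2.imread('pics/w13.png'),cam('wrist',o),Tb,(200,100,440,300),3))
```

```text
t 20.5 q [-0.5262  0.4102  1.8825  0.5209  0.694   1.0081] p [ 514.21 -237.92  332.18]
```

View pics/hom.png

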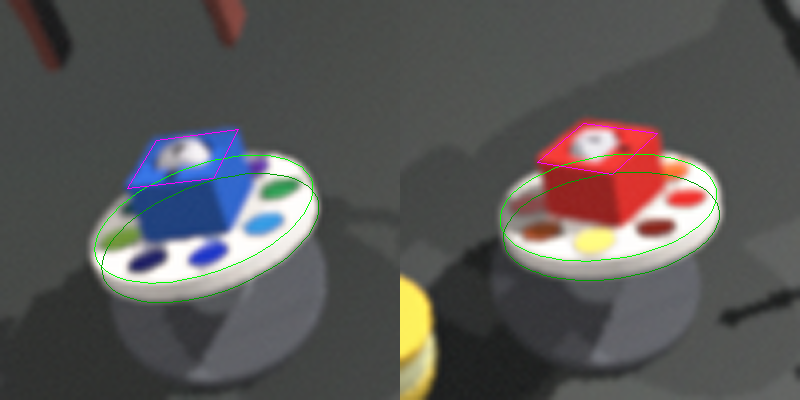

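View pics/homw.png

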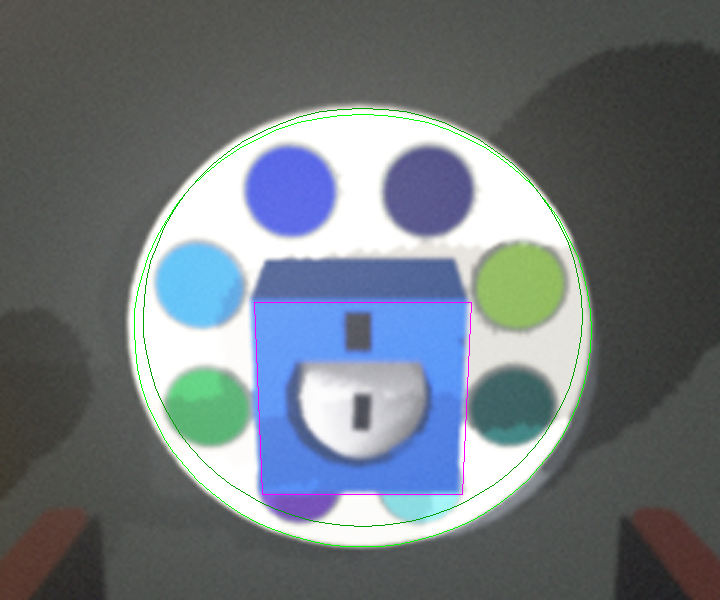

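View pics/scene13.png

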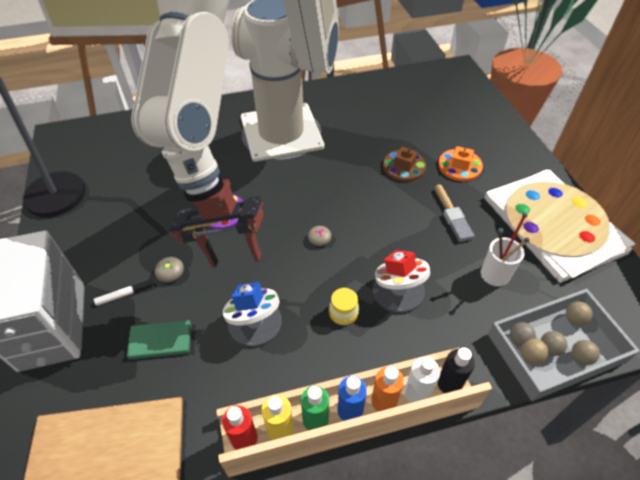

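```bash
python3 -c "
from workcell import ctrl
o=ctrl.get_obs(); print(o['t'],o['ft_force'].round(1)); print(ctrl.close_job())"
```

```text
20.65 [-0.1  0.9  1. ]
the job is handed in; nothing more can be done
None
```

Both wheels are on their posts: the red-hub wheel went on the red-seat post first, then the blue-hub wheel on the blue-seat post. The job was handed in at 20.65 s of the 62 s allowed, with the gripper open and touching nothing. No verdict was reported.

- **Choosing the wheels:** Only the white discs with red and blue hubs were handled. The purple, brown and orange look-alikes were not touched.
- **Turning to the flats:** I gripped each hub with the tool tilted 10° about the jaw axis. Straight on, the red post would have pushed joint 5 below its limit. Each wheel then followed the post axis with little side force (8 N or less).
- **Seating:** The pushing force rose sharply at the end, to about 29 N on red and 23 N on blue, both under the 40 N limit. Contact came with the seat centres at about 66 mm, matching the description.
- **Last pictures:** Both wheels lie flush with the post tips through the hubs, and each wheel's mark is in line with its post's mark. Compared by eye, the bystanders look unmoved.
- **What disagreed:** The camera fits put both seats about 2.5 mm too high, at 68.3–68.4 mm. The scene-camera overlays of the seated wheels were also off by 1–2 pixels. I relied on the contact force instead.

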